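# Set the locks of the sensor housings on the blade fixture and sort them

## Robot

A 6-joint arm with a two-finger parallel gripper is mounted at the origin on a cart in front of the work surface, level with it; the furniture and walls round the work are solid. World frame = base frame: x ahead of the robot, y to its left, z up, the work surface at z = 0. Lengths are in m, angles in rad, forces in N, time in s.
With the tool pointing down it reaches from about 0.35 to 0.775 m from the base axis. Payload 5.5 kg.
Tool frame: the origin (TCP) lies at the very end of the fingers, on their centre line; the grasp point (between the pads) lies 19 mm behind it; z points along the fingers, y is the line along which they close (so a half turn about z gives the same grasp; the last joint's range is limited). The gripper opens to 85 mm and grips with 20 to 120 N. Pads are 22 mm wide; open, the fingers measure 114 mm over their backs; the gripper's body (76 mm by 85 mm) begins 54 mm behind the grasp point. The pads swing forward as they close: fully open they stand 13 mm farther back than shut.
Start: joints at [-1.363, 0.313, 0.046, 1.304, 0, 1.431], TCP at [0.196, -0.541, 0.231] pointing down, gripper open.
Joint ranges: [-2.76, 2.76], [-0.86, 1.69], [-1.03, 1.26], [-2.2, 2.34], [-1.47, 1.5], [-3.14, 3.14]. Speed limits (rad/s): [2.57, 2.57, 3.14, 3.14, 3.14, 3.14].

## Interface

Orientations are given as a unit quaternion [w, x, y, z].
In Python, from workcell import env, imaging, ticket gives the robot as it stands. The module is installed in compiled form; this text tells all that it offers.
- The arm moves only by the tool apply_moves, never from a script. Its argument "rows" is a list of rows, each an object with "xyz": the shift along the tool's x, y, z in mm, a list of three; "turn": the turn, a rotation vector about the tool's x, y, z in rad, a list of three; "grip": the opening, from 0 (shut) to 1 (fully open). A call has 1 to 12 rows; each row is the pose to reach, as a shift and turn from the pose commanded when the call began, along the tool's axes at that moment; what a row does not reach only later rows make up. A row lasts 1/12 s, in which the tool goes at most 41.7 mm and 7.16 degrees, less where a joint would pass 70% of its speed; a pose out of reach is approached as far as the arm can. A call with a gripper value outside its range is refused whole. The fingers move at their own pace and stop on an object; "force" is the grip in N (left out, the last holds). Time passes only in rows, so rows that repeat a pose let the fingers close. It gives the time, the measured TCP pose, the force, the opening and the grip force at its end, in the units of the state.
- env.get_state(): the state, without advancing time (a new reading comes with each control period).
- imaging.read_camera(name): name is "side" or "top"; returns a dict with "color" (384x512x3 uint8, blue, green, red), "z_map" (384x512 float32, m along the optical axis (not along the pixel's ray), 0 where there is no reading), "camera_matrix" (3x3 intrinsics, pixels), "view" (4x4, takes a point from world to camera coordinates). Camera axes: x right, y down, z forward; pixel columns grow to the right and rows downward; lengths in m; the calibration is good to about 2 mm. A picture is of the moment at which its call begins.
- ticket.hand_in(): hands the job in; it is judged then, once.
The state is a dict: "clock": time; "joint_pos": joint angles; "qvel": joint speeds; "tau": joint torques, N m; "tcp_pos": TCP position; "orientation": TCP orientation; "wrist_force": force on the tool from outside, world axes, zero at the start; "ft_torque": the same for the moment, N m; "finger_gap": finger opening in m; "grip_force": force on a finger pad.
Only numpy, scipy, OpenCV 4.12 (cv2) and the standard library are available. Lean on these libraries where they do the work, as an engineer would, in place of code of your own. Each camera call takes 0.05 s, during which the arm holds its last target. There are 200 camera calls.

## Task

Before you start, switch the fixture's jog toggle from forward to its centre off position and leave it there. Then take each housing on the bench, push its end squarely onto the fixture's blade until it meets the bar so that the lock in that end is fully home, turn the housing round and do the same with the lock in its other end. Put the finished housings down flat and upright in the trays, white ones in the white tray and orange ones in the orange tray, and leave the jar, the tape roll and the battery tester where they are.

Things in the scene. Friction and masses are not known exactly. Their poses are not given: they have to be found in the camera images.
- fixture: fixed lock-setting fixture: blue upright bar (110 mm wide, 42 tall) with a steel blade at the middle of its front, grey switch box beside it. Origin on the bench under the middle of the bar's front face, z up; -x: the way the bar faces and the blade points, roughly to the robot; the switch box stands at -y. The housings lie on a teal mat, top 3.4 mm above the bench
- blade_tip (a point): middle of the blade's front edge, 22 mm above the bench; axes as the fixture's. The blade is 5 mm thick (y), sticks out 10.5 mm from the bar's face and stands upright from 4 to 40 mm above the bench
- jog_pivot (a point): pivot of the jog toggle, in the middle of the switch box's top, 44 mm above the bench (box 50 mm in x, 70 mm in y, centre at x = 0, y = -150 mm of the fixture); axes as the fixture's
- jog_tip (a point): tip of the jog toggle's black lever, 56 mm from the pivot; the lever is a round bar about 12 mm thick
- jog (a joint): jog toggle, rad: 0 is the centre off position (lever upright), positive leans to the fixture's +y (forward, 0.45), negative to -y (reverse, -0.45). It snaps into one of three detents, forward, off and reverse, and leaves off again if pushed beyond about 0.24 either way; 2 to 4 N at the tip moves it. It starts in forward
- white_tray: white open tray, 118 mm (x) by 188 mm (y), 25 mm high, 4 mm walls, floor about 4 mm thick; fixed. Origin at the centre of its underside
- orange_tray: orange open tray of the same make: 118 mm (x) by 188 mm (y), 25 mm high, 4 mm walls, floor about 4 mm thick; fixed. Origin at the centre of its underside
- white_1: white plastic housing with a grey lid, 64 mm (x) by 40 mm (y) by 34 mm high, 0.14 kg; may be absent. Origin at the centre of its underside, z up. Each end (x = +32, x = -32 mm) has an upright groove, 11 mm wide, 18 deep, open at end, top and bottom, with a red sliding lock inside; too narrow for a finger
- white_1_lock_a (a joint): red lock in the +x end of white_1, m: 0 is out (its face 4 mm inside the end of the housing), up to 0.007 is pushed in; it moves in at about 4 N and stays where it is left. With the fixture's blade in the groove and the end of the housing against the bar it stands at 0.0065
- white_1_lock_b (a joint): red lock in the -x end of white_1, m: 0 is out (its face 4 mm inside the end of the housing), up to 0.007 is pushed in; it moves in at about 4 N and stays where it is left. With the fixture's blade in the groove and the end of the housing against the bar it stands at 0.0065
- white_2: white plastic housing with a grey lid, 64 mm (x) by 40 mm (y) by 34 mm high, 0.14 kg; may be absent. Origin at the centre of its underside, z up. Each end (x = +32, x = -32 mm) has an upright groove, 11 mm wide, 18 deep, open at end, top and bottom, with a red sliding lock inside; too narrow for a finger
- white_2_lock_a (a joint): red lock in the +x end of white_2, m: 0 is out (its face 4 mm inside the end of the housing), up to 0.007 is pushed in; it moves in at about 4 N and stays where it is left. With the fixture's blade in the groove and the end of the housing against the bar it stands at 0.0065
- white_2_lock_b (a joint): red lock in the -x end of white_2, m: 0 is out (its face 4 mm inside the end of the housing), up to 0.007 is pushed in; it moves in at about 4 N and stays where it is left. With the fixture's blade in the groove and the end of the housing against the bar it stands at 0.0065
- orange_1: orange plastic housing with a grey lid, 64 mm (x) by 32 mm (y) by 34 mm high, 0.14 kg; may be absent. Origin at the centre of its underside, z up. Each end (x = +32, x = -32 mm) has an upright groove, 11 mm wide, 18 deep, open at end, top and bottom, with a blue sliding lock inside; too narrow for a finger
- orange_1_lock_a (a joint): blue lock in the +x end of orange_1, m: 0 is out (its face 4 mm inside the end of the housing), up to 0.007 is pushed in; it moves in at about 4 N and stays where it is left. With the fixture's blade in the groove and the end of the housing against the bar it stands at 0.0065
- orange_1_lock_b (a joint): blue lock in the -x end of orange_1, m: 0 is out (its face 4 mm inside the end of the housing), up to 0.007 is pushed in; it moves in at about 4 N and stays where it is left. With the fixture's blade in the groove and the end of the housing against the bar it stands at 0.0065
- orange_2: orange plastic housing with a grey lid, 64 mm (x) by 32 mm (y) by 34 mm high, 0.14 kg; may be absent. Origin at the centre of its underside, z up. Each end (x = +32, x = -32 mm) has an upright groove, 11 mm wide, 18 deep, open at end, top and bottom, with a blue sliding lock inside; too narrow for a finger
- orange_2_lock_a (a joint): blue lock in the +x end of orange_2, m: 0 is out (its face 4 mm inside the end of the housing), up to 0.007 is pushed in; it moves in at about 4 N and stays where it is left. With the fixture's blade in the groove and the end of the housing against the bar it stands at 0.0065
- orange_2_lock_b (a joint): blue lock in the -x end of orange_2, m: 0 is out (its face 4 mm inside the end of the housing), up to 0.007 is pushed in; it moves in at about 4 N and stays where it is left. With the fixture's blade in the groove and the end of the housing against the bar it stands at 0.0065
- jar_orange: small white screw jar with an orange cap, 42 mm wide, 52 mm tall, bystander; origin at the centre of its underside
- tape_roll: green tape roll lying flat, 72 mm wide, 19 mm high, bystander; origin at the centre of its underside. Behind it a wall shelf hangs over the back of the bench, underside about 0.4 m up
- cell_tester: white battery tester, 100 x 82 x 24 mm, bystander; origin at the centre of its underside

How it is judged:
On the way:
1. the jog toggle is in the centre off position before any lock has been pushed in (value of joint jog between -0.12 and 0.12 rad and value of joint each of white_1_lock_a, white_1_lock_b, white_2_lock_a, white_2_lock_b, orange_1_lock_a, orange_1_lock_b, orange_2_lock_a, orange_2_lock_b below 0.003 m), for 0.2 s.
At the end, for the whole second after the job is handed in: Jog toggle within 0.12 rad of off; both locks of every housing present in by more than 5 mm; each white housing upright (within 0.2 rad) and at rest on the floor of the white tray (origin under 12 mm above the tray underside, within its walls), each orange one likewise in the orange tray (value of joint jog between -0.12 and 0.12 rad and value of joint each of white_1_lock_a, white_1_lock_b, white_2_lock_a, white_2_lock_b, orange_1_lock_a, orange_1_lock_b, orange_2_lock_a, orange_2_lock_b above 0.005 m and x of white_1 in the frame of white_tray between -0.055 and 0.055 m and y of white_1 in the frame of white_tray between -0.09 and 0.09 m and z of each of white_1, white_2 in the frame of white_tray below 0.012 m and angle between each of white_1, white_2, orange_1, orange_2's own z axis and vertical below 0.2 rad and linear speed of each of white_1, white_2, orange_1, orange_2 below 0.03 m/s and x of white_2 in the frame of white_tray between -0.055 and 0.055 m and y of white_2 in the frame of white_tray between -0.09 and 0.09 m and x of orange_1 in the frame of orange_tray between -0.055 and 0.055 m and y of orange_1 in the frame of orange_tray between -0.09 and 0.09 m and z of each of orange_1, orange_2 in the frame of orange_tray below 0.012 m and x of orange_2 in the frame of orange_tray between -0.055 and 0.055 m and y of orange_2 in the frame of orange_tray between -0.09 and 0.09 m); the robot touches nothing.
It fails at once if the orange-capped jar is moved more than 3 cm (distance of jar_orange from where it was at the start of the episode above 0.03 m).
It fails at once if the tape roll is moved more than 3 cm (distance of tape_roll from where it was at the start of the episode above 0.03 m).
It fails at once if the battery tester is moved more than 3 cm (distance of cell_tester from where it was at the start of the episode above 0.03 m).
Of white_1, white_2, orange_1, orange_2 only 3 to 4 are there at a start; the rules pass over those that are not, and their reading is None.
At some moment in a run one of white_1, white_2, orange_1, orange_2 may be knocked a few centimetres aside while the robot is not near it.
Once in a run the grip may slacken for a moment while it holds something.
It also fails if it takes over 210 s, if anything falls off the work surface, if the arm or the gripper's body presses on something with over 40 N, if the wrist force passes 120 N, or if a joint passes its speed limit or range.

## Working session

There is one attempt and no reset: what is moved stays moved. The work goes in short steps, Python scripts to look and compute and a tool call to move; the robot and the scene stay as the last step left them, time stands still between calls to the robot, and variables do not carry over. Pictures are saved under pics/ and viewed, at most 14 in all, crops included, and the job is handed in when it is done.

Besides the shell and the picture viewer there is one more tool, called by a JSON object that holds its "method" and its "body", one argument or row to a line. apply_moves: Moves the arm, as the interface text tells. Its arguments: {"type":"object","properties":{"rows":{"type":"array"},"force":{"type":"number"}},"required":["rows"]}

```bash
mkdir -p pics; cat > h.py <<'E'
import numpy as np, cv2
from workcell import env, imaging, ticket
def cam(n):
    d=imaging.read_camera(n); return d
def cloud(d):
    z=d["z_map"]; K=d["camera_matrix"]; h,w=z.shape
    u,v=np.meshgrid(np.arange(w),np.arange(h))
    p=np.stack([(u-K[0,2])/K[0,0]*z,(v-K[1,2])/K[1,1]*z,z],-1)
    T=np.linalg.inv(d["view"]); P=p@T[:3,:3].T+T[:3,3]; P[z==0]=np.nan
    return P
def ray(d,u,v,h):
    K=d["camera_matrix"];T=np.linalg.inv(d["view"])
    r=T[:3,:3]@np.array([(u-K[0,2])/K[0,0],(v-K[1,2])/K[1,1],1]);c=T[:3,3]
    return c+r*(h-c[2])/r[2]
E
python3 - <<'E'
from h import *
for n in("top","side"):
    d=cam(n); cv2.imwrite(f"pics/{n}0.png",cv2.resize(d["color"],(800,600)))
    T=np.linalg.inv(d["view"]);print(n,T.round(3).tolist(),d["camera_matrix"].tolist())
    np.savez(f"{n}0.npz",**d)
print(env.get_state())
E
```

```text
top [[0.021, -0.988, 0.152, 0.287], [-1.0, -0.022, -0.006, -0.078], [0.009, -0.152, -0.988, 1.474], [0.0, 0.0, 0.0, 1.0]] [[468.66383761546643, 0.0, 257.90823939973836], [0.0, 468.66383761546643, 182.12283272214654], [0.0, 0.0, 1.0]]
side [[-0.536, -0.592, 0.601, -0.544], [-0.844, 0.388, -0.371, 0.552], [-0.014, -0.706, -0.708, 1.333], [0.0, 0.0, 0.0, 1.0]] [[491.64289674441125, 0.0, 255.07335171203826], [0.0, 491.64289674441125, 191.54414996456964], [0.0, 0.0, 1.0]]
{'clock': 0.1, 'joint_pos': array([-1.36264729e+00,  3.13923868e-01,  4.51218642e-02,  1.30359642e+00,
       -3.08044421e-05,  1.43119805e+00]), 'qvel': array([ 0.00133355, -0.0014349 ,  0.00340319,  0.00036174, -0.00028883,
        0.00113022]), 'tau': array([ 3.78959201e-03, -4.81728280e+01,  2.99243170e+01,  1.27934132e-02,
       -2.05915008e-06,  1.24472797e-05]), 'tcp_pos': array([ 0.19584017, -0.54015309,  0.23051082]), 'orientation': array([-8.00051097e-04,  9.84921702e-01,  1.72998843e-01, -4.28440662e-05]), 'wrist_force': array([-0.18073932,  0.39120504, -0.75380378]), 'ft_torque': array([-0.07491766,  0.03953586, -0.05762165]), 'grip_force': 0.0, 'finger_gap': 0.08555781049307039}
```

View pics/top0.png

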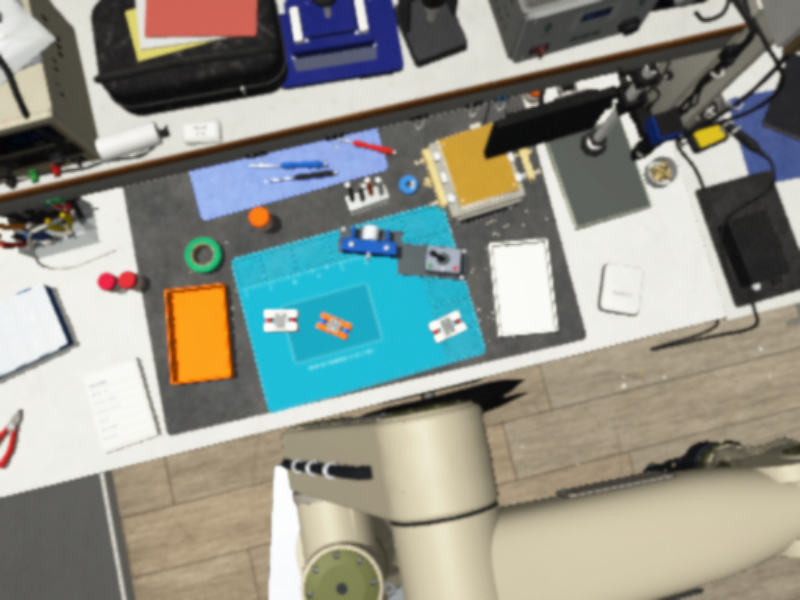

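View pics/side0.png

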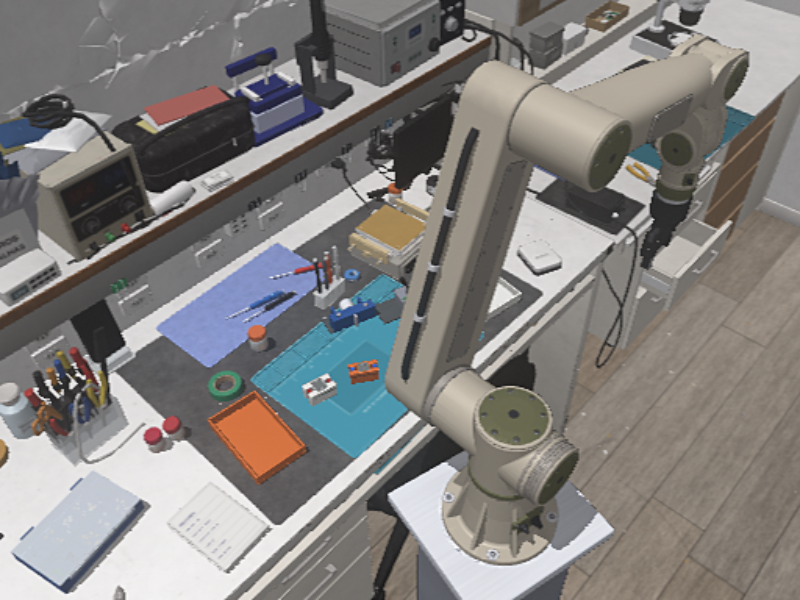

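The top view shows three housings: white at (280,320) and (447,326), orange at (335,325). It also shows the fixture at (368,241), the switch box at (432,260), and the trays at (198,333) and (523,287). The side view shows the same left half, and the arm hides the right.

```bash
cat >> h.py <<'E'
def rects(d,mask,zlo,zhi,minpts=12):
    """components of mask; world XY rect of points with z in range"""
    P=cloud(d); m=mask&(P[...,2]>zlo)&(P[...,2]<zhi)
    n,l,s,c=cv2.connectedComponentsWithStats(m.astype(np.uint8),connectivity=8)
    out=[]
    for i in range(1,n):
        if s[i,4]<minpts: continue
        q=P[l==i]; r=cv2.minAreaRect((q[:,:2]*1000).astype(np.float32))
        out.append((c[i].round(1),s[i,4],np.round(r[0],1),np.round(r[1],1),round(r[2],1),np.round(np.percentile(q[:,2],[5,50,95])*1000,1)))
    return out
E
python3 - <<'E'
from h import *
for n in("top","side"):
    d=dict(np.load(f"{n}0.npz")); P=cloud(d); hsv=cv2.cvtColor(d["color"],cv2.COLOR_BGR2HSV).astype(int)
    H,S,V=hsv[...,0],hsv[...,1],hsv[...,2]
    reg=(P[...,0]>.25)&(P[...,0]<.85)&(abs(P[...,1])<.6)
    mat=(H>88)&(H<99)&(S>150)&reg
    print(n,"mat z",np.percentile(P[mat][:,2]*1000,[5,50,95]).round(1))
    print(" tall"); [print("  ",*r) for r in rects(d,reg&~mat,.024,.050)]
    print(" orange"); [print("  ",*r) for r in rects(d,reg&(H<16)&(S>150)&(V>120),-.01,.08)]
    print(" blue"); [print("  ",*r) for r in rects(d,reg&(H>103)&(H<125)&(S>150),.02,.08)]
    print(" white"); [print("  ",*r) for r in rects(d,reg&(S<40)&(V>190),-.01,.08,40)]
d=dict(np.load("top0.npz"))["color"]
cv2.imwrite("pics/c0.png",cv2.resize(d[130:235,90:370],(800,300),interpolation=cv2.INTER_CUBIC))
E
```

```text
top mat z [-2.   3.6  9. ]
 tall
   [378.4  93.6] 128 [ 809.4 -474.9] [66.7 52.4] 71.0 [24.3 27.5 44.3]
   [416.2 110.4] 28 [ 756.3 -589.1] [53.3 17.6] 2.8 [25.8 30.2 36. ]
   [234.1 128. ] 198 [683.6  -8.2] [32.1 81.7] 22.0 [26.9 41.3 47.1]
   [ 52.6 147.4] 138 [605.5 554.3] [ 54.5 109.9] 67.5 [25.4 37.9 48.1]
   [308.7 135.4] 233 [ 663. -248.] [ 40.3 154. ] 6.1 [26.7 44.2 49.6]
   [161.8 137.2] 12 [640.5 214.1] [20.2  9.2] 24.1 [48.2 48.9 49.7]
   [167.8 143.1] 49 [628.4 198.5] [20.5 37.5] 45.7 [25.2 45.6 49.9]
   [ 49.  145.3] 23 [610.6 569.6] [ 5.  21.7] 20.9 [26.3 36.7 47.8]
   [235.5 155.5] 456 [593.2 -16.5] [109.5  67. ] 78.6 [29.4 40.5 46.4]
   [344.4 153.8] 13 [ 607.7 -357.1] [ 3.8 32.1] 1.0 [24.3 24.9 27.4]
   [333.5 154.7] 12 [ 602.7 -322.2] [ 3.8 24.6] 8.9 [24.5 27.  29.8]
   [314.3 157.8] 12 [ 591.  -262.7] [13.1 24.8] 57.3 [24.2 25.3 29.7]
   [283.1 166.7] 330 [ 559.7 -163.1] [69.9 51.2] 86.4 [35.  43.7 48.8]
   [351.3 175.2] 15 [ 539. -379.] [37.6  4.8] 5.8 [24.2 26.1 30.8]
   [ 74.7 179.9] 252 [503.1 478.4] [34.5 78.2] 5.5 [29.  42.8 48.5]
   [179. 205.] 253 [432.2 15
[... 3298 characters left out ...]
 36 [416.   54.3] [58.7 23.9] 59.7 [29.1 37.3 42.2]
   [229.5 243.5] 16 [413.3  65.5] [38.2  6.9] 65.3 [ 5.7  9.1 17.1]
   [163.9 278.8] 1705 [413.3 321.7] [209.2 120. ] 7.8 [-1.4  4.1 24.3]
 blue
   [224.3 198.6] 131 [595.2 -13.7] [106.4  58.7] 86.5 [29.6 40.9 47.1]
 white
   [340.1 177.1] 1533 [ 424.8 -444.2] [196.5 561.4] 40.3 [-7.2 -1.1 23.3]
   [209.3 184.9] 43 [682.1  -0.7] [29.6 67.8] 15.8 [38.2 41.5 46.3]
   [321.  189.2] 152 [ 434.3 -354.2] [ 62.7 129.2] 39.9 [-1.4  5.3 27.6]
   [106.4 303.5] 5277 [551.  485.7] [229.6 610.8] 86.9 [-7.6 -2.  16.1]
   [205.9 248.6] 42 [426.7 154.7] [60.4 26. ] 83.7 [29.4 36.1 40.1]
   [251.9 276.5] 257 [259.7  84.5] [ 31.6 155.6] 12.3 [-8.2 -2.9  2.2]
```

View pics/c0.png

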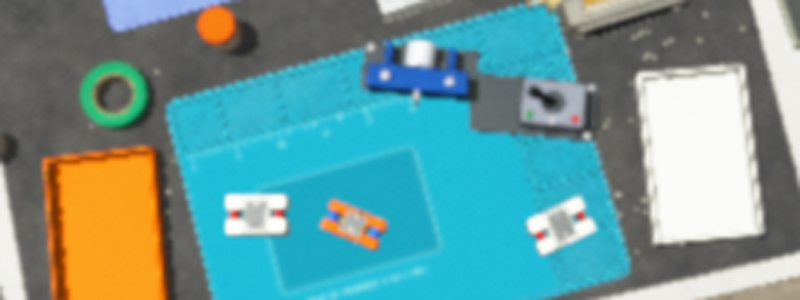

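The crop shows the lever tip at (540,95), leaning left (+y, forward) from the pivot at about (562,103). The blade is at (417,97) at the bar's front, and there are three housings. Next I'll pin down the fixture frame.

```bash
cat >> h.py <<'E'
def edge_fit(pts):
    vx,vy,x,y=cv2.fitLine(np.float32(pts),cv2.DIST_HUBER,0,.01,.01).ravel(); return x,y,np.degrees(np.arctan2(vy,vx))
E
python3 - <<'E'
from h import *
for n in("top","side"):
    d=dict(np.load(f"{n}0.npz")); P=cloud(d)*1000; hsv=cv2.cvtColor(d["color"],cv2.COLOR_BGR2HSV).astype(int)
    H,S,V=hsv[...,0],hsv[...,1],hsv[...,2]
    reg=(abs(P[...,0]-595)<50)&(abs(P[...,1]+15)<80)
    b=reg&(H>103)&(H<125)&(S>130)
    q=P[b]; front=[]
    for y0 in np.arange(-66,36,6):
        s=q[abs(q[:,1]-y0)<5]
        if len(s)>6: front.append((np.percentile(s[:,0],12),y0))
    print(n,"front line",edge_fit(front), [int(f[0]) for f in front], "y range",np.percentile(q[:,1],[1,99]))
    # bar top: front-top edge
    t=q[q[:,2]>37]; print(" z max",np.percentile(q[:,2],[50,90,97]), cv2.minAreaRect(np.float32(t[:,:2])))
    # blade: grey pixels in front
    g=(abs(P[...,0]-572)<22)&(abs(P[...,1]+15)<40)&(S<110)&(P[...,2]>10)
    vv,uu=np.nonzero(g); print(" blade px",len(uu)); print([(u,v,*P[v,u].round(0)) for u,v in zip(uu,vv)][:25])
    bx=(abs(P[...,0]-560)<45)&(abs(P[...,1]+160)<60)
    box=bx&(P[...,2]>36)&(P[...,2]<51); print(" box",cv2.minAreaRect(np.float32(P[box][:,:2])))
    lv=bx&(P[...,2]>62); print(" lever",lv.sum(),P[lv].mean(0) if lv.any() else'', P[lv][P[lv][:,2]>80].mean(0) if lv.any() else '')
    hsvo=(H<16)&(S>150)
E
```

```text
top front line (np.float32(573.5108), np.float32(-18.081562), np.float32(86.40597)) [570, 570, 570, 570, 572, 572, 572, 573, 576, 575, 573, 574, 574, 575, 575, 574, 577] y range [-69.9154117   37.93600959]
 z max [40.598822   45.352917   47.17163873] ((591.3519897460938, -15.873371124267578), (108.24176025390625, 44.7467155456543), 83.94488525390625)
 blade px 33
[(np.int64(225), np.int64(154), np.float64(594.0), np.float64(17.0), np.float64(44.0)), (np.int64(223), np.int64(155), np.float64(590.0), np.float64(24.0), np.float64(44.0)), (np.int64(224), np.int64(155), np.float64(590.0), np.float64(20.0), np.float64(44.0)), (np.int64(225), np.int64(155), np.float64(590.0), np.float64(17.0), np.float64(47.0)), (np.int64(226), np.int64(155), np.float64(592.0), np.float64(15.0), np.float64(37.0)), (np.int64(223), np.int64(156), np.float64(587.0), np.float64(23.0), np.float64(45.0)), (np.int64(224), np.int64(156), np.float64(587.0), np.float64(20.0), np.float64(45.0)), (np.int64(225), np.int64(156), np.float64(587.0), np.float64(17.0), np.float64(47.0)), (np.int64(226), np.int64(156), np.flo
[... 3721 characters left out ...]
.float64(576.0), np.float64(-12.0), np.float64(23.0)), (np.int64(227), np.int64(203), np.float64(565.0), np.float64(-11.0), np.float64(34.0)), (np.int64(228), np.int64(203), np.float64(562.0), np.float64(-13.0), np.float64(36.0)), (np.int64(229), np.int64(203), np.float64(566.0), np.float64(-19.0), np.float64(28.0)), (np.int64(226), np.int64(204), np.float64(574.0), np.float64(-10.0), np.float64(21.0)), (np.int64(227), np.int64(204), np.float64(572.0), np.float64(-14.0), np.float64(21.0))]
 box ((567.0245971679688, -138.61550903320312), (32.028995513916016, 59.7588996887207), 45.972923278808594)
 lever 21 [ 559.29144015 -143.9260242    85.19702315] [ 559.83689443 -141.32142636   91.34009351]
```

```bash
cat >> h.py <<'E'
from scipy.spatial.transform import Rotation as Ro
def rot(th):
    c,s=np.cos(th),np.sin(th); return np.array([[c,s,0],[s,-c,0],[0,0,-1.]])
def pose():
    s=env.get_state(); q=s["orientation"]; return s["tcp_pos"]*1000,Ro.from_quat([q[1],q[2],q[3],q[0]]).as_matrix(),s
def mv(*targets):
    """targets: (x,y,z mm, theta deg); prints row shifts from current pose"""
    p,R,s=pose()
    print("now",p.round(1),"th",np.degrees(np.arctan2(R[1,0],R[0,0])).round(1),"q6",s["joint_pos"][5].round(2),"gap",round(s["finger_gap"]*1000,1),"F",s["wrist_force"].round(1),"t",s["clock"])
    for x,y,z,th in targets:
        print((x,y,z,th),"xyz",(R.T@(np.array([x,y,z])-p)).round(1),"turn",Ro.from_matrix(R.T@rot(np.radians(th))).as_rotvec().round(3))
E
python3 -c "
from h import *
mv((560.5,-163.3,200,176.5),(560.5,-163.3,76,176.5))"
```

```text
now [ 195.8 -540.2  230.5] th 19.9 q6 1.43 gap 85.6 F [-0.2  0.4 -0.8] t 0.1
(560.5, -163.3, 200, 176.5) xyz [ 471.3 -230.    31. ] turn [-0.000e+00 -2.000e-03 -2.733e+00]
(560.5, -163.3, 76, 176.5) xyz [ 471.2 -229.8  155. ] turn [-0.000e+00 -2.000e-03 -2.733e+00]
```

{"method": "apply_moves", "body": {
  "rows": [
    {"xyz":[471,-230,31],"turn":[0,0,-1.4],"grip":1},
    {"xyz":[471,-230,31],"turn":[0,0,-1.4],"grip":1},
    {"xyz":[471,-230,31],"turn":[0,0,-1.4],"grip":1},
    {"xyz":[471,-230,31],"turn":[0,0,-1.4],"grip":1},
    {"xyz":[471,-230,31],"turn":[0,0,-1.4],"grip":1},
    {"xyz":[471,-230,31],"turn":[0,0,-1.4],"grip":1},
    {"xyz":[471,-230,31],"turn":[0,0,-1.4],"grip":1},
    {"xyz":[471,-230,31],"turn":[0,0,-1.4],"grip":1},
    {"xyz":[471,-230,31],"turn":[0,0,-1.4],"grip":1},
    {"xyz":[471,-230,31],"turn":[0,0,-1.4],"grip":1},
    {"xyz":[471,-230,31],"turn":[0,0,-1.4],"grip":1},
    {"xyz":[471,-230,31],"turn":[0,0,-1.4],"grip":1}
  ]
}}

```text
clock: 1.1
tcp_pos: [0.5439, -0.1799, 0.2014]
orientation: [-0.0, 0.64, 0.769, -0.0]
wrist_force: [0.5, -1.3, -1.0]
finger_gap: 0.0855
grip_force: 0.0
```

```bash
python3 -c "
from h import *
mv((560.5,-163.3,200,176.5),(560.5,-163.3,78,176.5))"
```

```text
now [ 543.9 -179.9  201.4] th 100.5 q6 0.93 gap 85.5 F [ 0.5 -1.3 -1. ] t 1.1
(560.5, -163.3, 200, 176.5) xyz [13.3 19.4  1.4] turn [-0.    -0.    -1.327]
(560.5, -163.3, 78, 176.5) xyz [ 13.3  19.4 123.4] turn [-0.    -0.    -1.327]
```

{"method": "apply_moves", "body": {
  "rows": [
    {"xyz":[0,0,0],"turn":[0,0,-1.33],"grip":1},
    {"xyz":[0,0,0],"turn":[0,0,-1.33],"grip":1},
    {"xyz":[0,0,0],"turn":[0,0,-1.33],"grip":1},
    {"xyz":[0,0,0],"turn":[0,0,-1.33],"grip":1},
    {"xyz":[0,0,0],"turn":[0,0,-1.33],"grip":1},
    {"xyz":[0,0,0],"turn":[0,0,-1.33],"grip":1},
    {"xyz":[0,0,0],"turn":[0,0,-1.33],"grip":1},
    {"xyz":[0,0,0],"turn":[0,0,-1.33],"grip":1},
    {"xyz":[0,0,0],"turn":[0,0,-1.33],"grip":1},
    {"xyz":[0,0,0],"turn":[0,0,-1.33],"grip":1},
    {"xyz":[0,0,0],"turn":[0,0,-1.33],"grip":1},
    {"xyz":[0,0,0],"turn":[0,0,-1.33],"grip":1}
  ]
}}

```text
clock: 2.1
tcp_pos: [0.5427, -0.1817, 0.2012]
orientation: [-0.001, 0.031, 1.0, 0.0]
wrist_force: [0.3, 0.3, 0.5]
finger_gap: 0.0855
grip_force: 0.0
```

```bash
python3 -c "
from h import *
mv((560.5,-163.3,200,176.5),(560.5,-163.3,78,176.5))"
```

```text
now [ 542.7 -181.7  201.2] th 176.5 q6 -0.4 gap 85.5 F [0.3 0.3 0.5] t 2.1
(560.5, -163.3, 200, 176.5) xyz [-16.7  19.4   1.2] turn [ 0.    -0.001 -0.001]
(560.5, -163.3, 78, 176.5) xyz [-16.8  19.4 123.2] turn [ 0.    -0.001 -0.001]
```

{"method": "apply_moves", "body": {
  "rows": [
    {"xyz":[-17,19,1],"turn":[0,0,0],"grip":1},
    {"xyz":[-17,19,40],"turn":[0,0,0],"grip":1},
    {"xyz":[-17,19,75],"turn":[0,0,0],"grip":1},
    {"xyz":[-17,19,100],"turn":[0,0,0],"grip":1},
    {"xyz":[-17,19,120],"turn":[0,0,0],"grip":1},
    {"xyz":[-17,19,123],"turn":[0,0,0],"grip":1},
    {"xyz":[-17,19,123],"turn":[0,0,0],"grip":1},
    {"xyz":[-17,19,123],"turn":[0,0,0],"grip":1}
  ]
}}

```text
clock: 2.77
tcp_pos: [0.5616, -0.1642, 0.0796]
orientation: [0.0, 0.032, 0.999, -0.0]
wrist_force: [-0.4, -0.2, 0.3]
finger_gap: 0.0851
grip_force: 0.0
```

{"method": "apply_moves", "body": {
  "rows": [
    {"xyz":[0,0,0],"turn":[0,0,0],"grip":0.6},
    {"xyz":[0,0,0],"turn":[0,0,0],"grip":0.4},
    {"xyz":[0,0,0],"turn":[0,0,0],"grip":0.3},
    {"xyz":[0,0,0],"turn":[0,0,0],"grip":0.2},
    {"xyz":[0,0,0],"turn":[0,0,0],"grip":0.2},
    {"xyz":[0,0,0],"turn":[0,0,0],"grip":0.2},
    {"xyz":[0,0,0],"turn":[0,0,0],"grip":0.2},
    {"xyz":[0,0,0],"turn":[0,0,0],"grip":0.2},
    {"xyz":[0,0,0],"turn":[0,0,0],"grip":0.2}
  ],
  "force": 20
}}

```text
clock: 3.52
tcp_pos: [0.5611, -0.1643, 0.0787]
orientation: [-0.0, 0.032, 0.999, -0.0]
wrist_force: [0.4, -0.1, 0.4]
finger_gap: 0.0173
grip_force: 0.0
```

```bash
python3 -c "
from h import *
mv((560.5,-163.3,78,176.5))
d=cam('top');cv2.imwrite('pics/t1.png',cv2.resize(d['color'][130:220,220:340],(800,600),interpolation=cv2.INTER_CUBIC))"
```

```text
now [ 561.1 -164.3   78.7] th 176.3 q6 -0.36 gap 17.3 F [ 0.4 -0.1  0.4] t 3.5167
(560.5, -163.3, 78, 176.5) xyz [0.6 0.9 0.7] turn [-0.    -0.    -0.003]
```

View pics/t1.png

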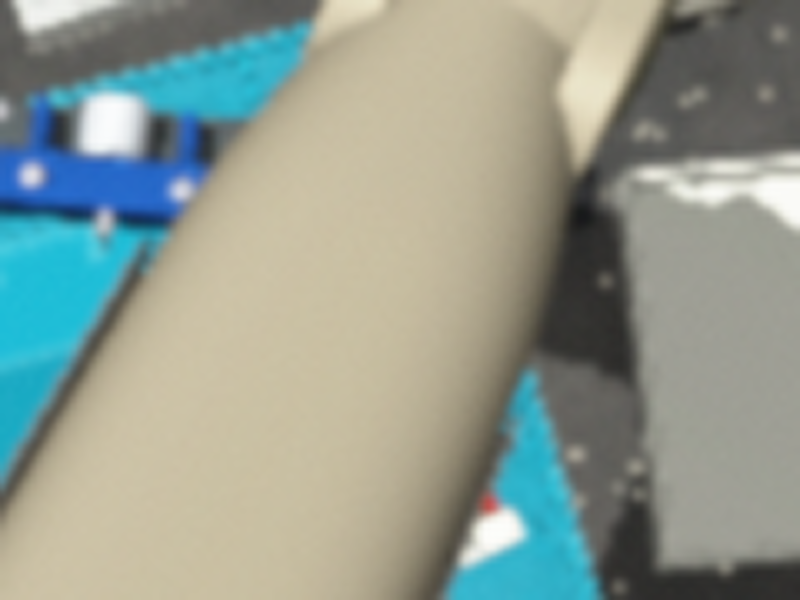

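The arm hides the lever in this view. The gap is 17 mm with no squeeze left, so I'll open, lift away to the W1 side and check the lever from there.

{"method": "apply_moves", "body": {
  "rows": [
    {"xyz":[0,0,0],"turn":[0,0,0],"grip":0.5},
    {"xyz":[0,0,0],"turn":[0,0,0],"grip":0.5},
    {"xyz":[0,0,0],"turn":[0,0,0],"grip":0.5},
    {"xyz":[0,0,-40],"turn":[0,0,0],"grip":0.5},
    {"xyz":[0,0,-80],"turn":[0,0,0],"grip":0.5},
    {"xyz":[0,0,-110],"turn":[0,0,0],"grip":0.8},
    {"xyz":[10,40,-110],"turn":[0,0,0.1],"grip":0.8},
    {"xyz":[30,80,-110],"turn":[0,0,0.2],"grip":0.8},
    {"xyz":[60,120,-110],"turn":[0,0,0.3],"grip":0.8},
    {"xyz":[90,155,-110],"turn":[0,0,0.42],"grip":0.8},
    {"xyz":[110,190,-110],"turn":[0,0,0.54],"grip":0.8},
    {"xyz":[110,220,-110],"turn":[0,0,0.66],"grip":0.8}
  ]
}}

```text
clock: 4.57
tcp_pos: [0.463, 0.0563, 0.1888]
orientation: [-0.001, 0.349, 0.937, -0.0]
wrist_force: [1.3, 0.9, 0.1]
finger_gap: 0.0683
grip_force: 0.0
```

```bash
python3 -c "
from h import *
mv((432,154.6,120,92.4),(432,154.6,8,92.4))"
```

```text
now [463.   56.3 188.8] th 139.1 q6 0.66 gap 68.3 F [1.3 0.9 0.1] t 4.5667
(432, 154.6, 120, 92.4) xyz [87.7 54.1 68.9] turn [-0.002 -0.001  0.815]
(432, 154.6, 8, 92.4) xyz [ 87.6  54.3 180.9] turn [-0.002 -0.001  0.815]
```

{"method": "apply_moves", "body": {
  "rows": [
    {"xyz":[30,20,20],"turn":[0,0,0.12],"grip":0.8},
    {"xyz":[60,40,40],"turn":[0,0,0.24],"grip":0.8},
    {"xyz":[88,54,69],"turn":[0,0,0.36],"grip":0.8},
    {"xyz":[88,54,69],"turn":[0,0,0.48],"grip":0.8},
    {"xyz":[88,54,69],"turn":[0,0,0.6],"grip":0.8},
    {"xyz":[88,54,69],"turn":[0,0,0.72],"grip":0.8},
    {"xyz":[88,54,69],"turn":[0,0,0.815],"grip":0.8},
    {"xyz":[88,54,69],"turn":[0,0,0.815],"grip":0.8},
    {"xyz":[88,54,69],"turn":[0,0,0.815],"grip":0.8}
  ]
}}

```text
clock: 5.32
tcp_pos: [0.4348, 0.1532, 0.1198]
orientation: [0.0, 0.689, 0.725, 0.0]
wrist_force: [-0.0, 0.0, -0.6]
finger_gap: 0.068
grip_force: 0.0
```

```bash
python3 -c "
from h import *
mv((432,154.6,8,92.4))
d=cam('top');s=cam('side')
P=cloud(d)*1000;bx=(abs(P[...,0]-560)<45)&(abs(P[...,1]+160)<60);lv=bx&(P[...,2]>62);print(P[lv].mean(0),P[lv&(P[...,2]>80)].mean(0),P[lv].max(0))
a=cv2.resize(d['color'][130:230,120:330],(800,381),interpolation=cv2.INTER_CUBIC)
b=cv2.resize(s['color'][210:270,165:285],(440,219),interpolation=cv2.INTER_CUBIC)
o=np.zeros((600,800,3),np.uint8);o[:381]=a;o[381:,:440]=b;cv2.imwrite('pics/t2.png',o)"
```

```text
now [434.8 153.2 119.8] th 92.9 q6 1.68 gap 68.0 F [-0.   0.  -0.6] t 5.3167
(432, 154.6, 8, 92.4) xyz [  1.5  -2.8 111.8] turn [0.   0.   0.01]
[ 559.38218877 -163.17271357   97.06922674] [ 559.66853465 -163.13659689  100.5263158 ] [ 564.589585   -157.7299082   106.21562411]
```

View pics/t2.png

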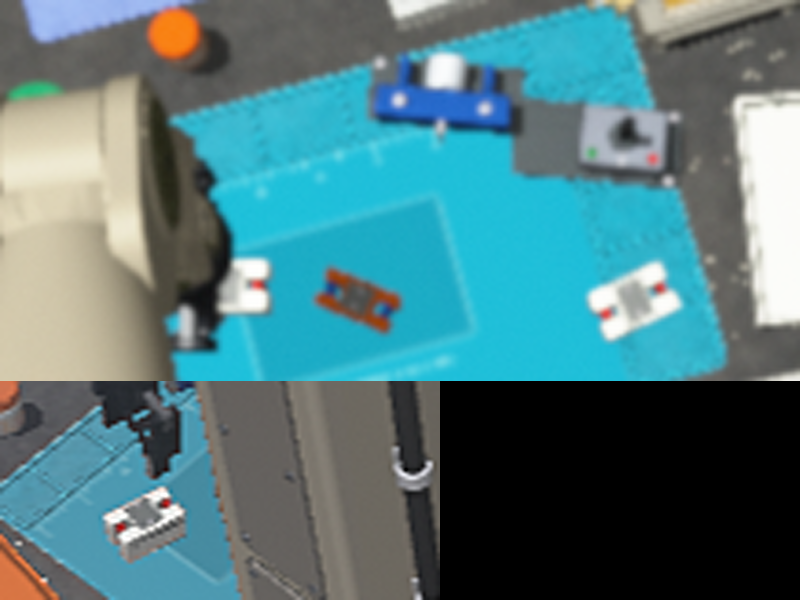

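The lever now stands upright at the box centre (630,130), with its tip at y −163 mm against the pivot's −163. That means off. The housings have not moved, so I'll grasp the left white one.

{"method": "apply_moves", "body": {
  "rows": [
    {"xyz":[2,-3,35],"turn":[0,0,0.01],"grip":0.8},
    {"xyz":[2,-3,70],"turn":[0,0,0.01],"grip":0.8},
    {"xyz":[2,-3,95],"turn":[0,0,0.01],"grip":0.8},
    {"xyz":[2,-3,110],"turn":[0,0,0.01],"grip":0.8},
    {"xyz":[2,-3,111],"turn":[0,0,0.01],"grip":0.8},
    {"xyz":[2,-3,111],"turn":[0,0,0.01],"grip":0.4},
    {"xyz":[2,-3,111],"turn":[0,0,0.01],"grip":0.4},
    {"xyz":[2,-3,111],"turn":[0,0,0.01],"grip":0.4},
    {"xyz":[2,-3,111],"turn":[0,0,0.01],"grip":0.4},
    {"xyz":[2,-3,111],"turn":[0,0,0.01],"grip":0.4},
    {"xyz":[2,-3,111],"turn":[0,0,0.01],"grip":0.4}
  ],
  "force": 50
}}

```text
clock: 6.33
tcp_pos: [0.4331, 0.1552, 0.0101]
orientation: [0.001, 0.693, 0.721, 0.001]
wrist_force: [-1.6, -0.1, 7.0]
finger_gap: 0.0393
grip_force: 51.6
```

```bash
python3 -c "
from h import *
mv((432,154.6,14,92.4))"
```

```text
now [433.1 155.2  10.1] th 92.2 q6 1.7 gap 39.3 F [-1.6 -0.1  7. ] t 6.3333
(432, 154.6, 14, 92.4) xyz [-0.6 -1.1 -3.9] turn [ 0.003 -0.    -0.003]
```

```bash
cat >> h.py <<'E'
FO=np.array([571.,-14.5]); PSI=-3.5
def fx(x,y=0):
    a=np.radians(PSI); return FO+np.array([x*np.cos(a)-y*np.sin(a), x*np.sin(a)+y*np.cos(a)])
E
python3 -c "
from h import *
mv((*fx(-68),70,176.5),(*fx(-68),12,176.5))"
```

```text
now [433.1 155.2  10.1] th 92.2 q6 1.7 gap 39.3 F [-1.6 -0.1  7. ] t 6.3333
(np.float64(503.12683370731304), np.float64(-10.348699311629733), 70, 176.5) xyz [-168.2   63.7  -59.7] turn [ 0.003  0.002 -1.471]
(np.float64(503.12683370731304), np.float64(-10.348699311629733), 12, 176.5) xyz [-168.2   63.6   -1.7] turn [ 0.003  0.002 -1.471]
```

{"method": "apply_moves", "body": {
  "rows": [
    {"xyz":[0,0,-30],"turn":[0,0,0],"grip":0.3},
    {"xyz":[0,0,-60],"turn":[0,0,0],"grip":0.3},
    {"xyz":[-20,8,-60],"turn":[0,0,-0.12],"grip":0.3},
    {"xyz":[-45,16,-60],"turn":[0,0,-0.24],"grip":0.3},
    {"xyz":[-70,26,-60],"turn":[0,0,-0.36],"grip":0.3},
    {"xyz":[-95,36,-60],"turn":[0,0,-0.48],"grip":0.3},
    {"xyz":[-120,45,-60],"turn":[0,0,-0.6],"grip":0.3},
    {"xyz":[-145,54,-60],"turn":[0,0,-0.72],"grip":0.3},
    {"xyz":[-168,64,-60],"turn":[0,0,-0.84],"grip":0.3},
    {"xyz":[-168,64,-60],"turn":[0,0,-0.96],"grip":0.3},
    {"xyz":[-168,64,-60],"turn":[0,0,-1.08],"grip":0.3},
    {"xyz":[-168,64,-60],"turn":[0,0,-1.2],"grip":0.3}
  ]
}}

```text
clock: 7.33
tcp_pos: [0.5022, -0.0111, 0.0688]
orientation: [-0.0, 0.163, 0.987, -0.0]
wrist_force: [0.5, -0.4, -2.0]
finger_gap: 0.0395
grip_force: 51.2
```

```bash
python3 -c "
from h import *
mv((*fx(-68),70,176.5),(*fx(-68),13,176.5))"
```

```text
now [502.2 -11.1  68.8] th 161.2 q6 0.15 gap 39.5 F [ 0.5 -0.4 -2. ] t 7.3333
(np.float64(503.12683370731304), np.float64(-10.348699311629733), 70, 176.5) xyz [-0.7  1.  -1.2] turn [-0.    -0.    -0.267]
(np.float64(503.12683370731304), np.float64(-10.348699311629733), 13, 176.5) xyz [-0.7  1.  55.8] turn [-0.    -0.    -0.267]
```

{"method": "apply_moves", "body": {
  "rows": [
    {"xyz":[-1,1,0],"turn":[0,0,-0.12],"grip":0.3},
    {"xyz":[-1,1,20],"turn":[0,0,-0.24],"grip":0.3},
    {"xyz":[-1,1,40],"turn":[0,0,-0.267],"grip":0.3},
    {"xyz":[-1,1,52],"turn":[0,0,-0.267],"grip":0.3},
    {"xyz":[-1,1,56],"turn":[0,0,-0.267],"grip":0.3},
    {"xyz":[-1,1,56],"turn":[0,0,-0.267],"grip":0.3}
  ]
}}

```text
clock: 7.83
tcp_pos: [0.5023, -0.0096, 0.0119]
orientation: [-0.001, 0.033, 0.999, 0.0]
wrist_force: [0.4, 0.1, -0.4]
finger_gap: 0.0392
grip_force: 51.2
```

```bash
cat >> h.py <<'E'
def pic(name,tw=(200,275,140,200),sw=(190,275,180,250)):
    """stack top crop & side crop; windows u0,u1,v0,v1"""
    o=np.zeros((600,800,3),np.uint8)
    for i,(n,w) in enumerate((("top",tw),("side",sw))):
        c=cam(n)["color"][w[2]:w[3],w[0]:w[1]]; k=min(400/c.shape[1],600/c.shape[0])
        c=cv2.resize(c,None,fx=k,fy=k,interpolation=cv2.INTER_CUBIC)
        o[:c.shape[0],400*i:400*i+c.shape[1]]=c[:600,:400]
    o=o[:max(np.nonzero(o.sum((1,2)))[0])+1]
    cv2.imwrite(f"pics/{name}.png",o)
E
python3 -c "
from h import *
mv((*fx(-68),13,176.5),(*fx(-32),13,176.5))
pic('f1')"
```

```text
now [502.3  -9.6  11.9] th 176.3 q6 -0.11 gap 39.2 F [ 0.4  0.1 -0.4] t 7.8333
(np.float64(503.12683370731304), np.float64(-10.348699311629733), 13, 176.5) xyz [-0.9 -0.7 -1.1] turn [ 0.    -0.002 -0.004]
(np.float64(539.0596864505003), np.float64(-12.54644673488458), 13, 176.5) xyz [-36.9  -0.6  -1.2] turn [ 0.    -0.002 -0.004]
```

View pics/f1.png

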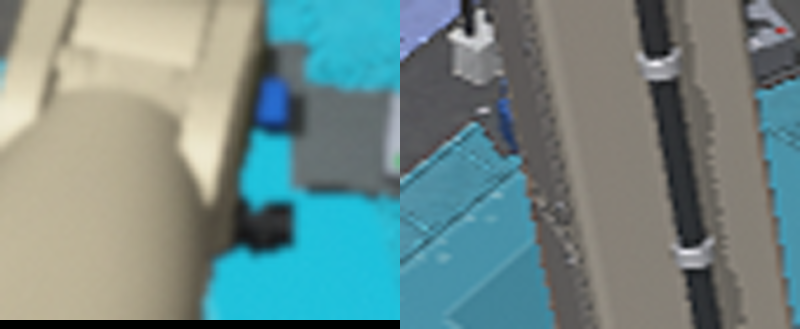

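Both views are hidden by the arm here: only the bar's right end shows, at (272,100). I'll go in by feel, in small steps while watching the wrist force.

{"method": "apply_moves", "body": {
  "rows": [
    {"xyz":[-8,-0.6,0],"turn":[0,0,0],"grip":0.3},
    {"xyz":[-16,-0.6,0],"turn":[0,0,0],"grip":0.3},
    {"xyz":[-22,-0.6,0],"turn":[0,0,0],"grip":0.3},
    {"xyz":[-26,-0.6,0],"turn":[0,0,0],"grip":0.3},
    {"xyz":[-29,-0.6,0],"turn":[0,0,0],"grip":0.3},
    {"xyz":[-29,-0.6,0],"turn":[0,0,0],"grip":0.3}
  ]
}}

```text
clock: 8.43
tcp_pos: [0.533, -0.0124, 0.0128]
orientation: [0.0, 0.033, 0.999, -0.0]
wrist_force: [-0.2, -0.7, -2.2]
finger_gap: 0.0394
grip_force: 51.3
```

{"method": "apply_moves", "body": {
  "rows": [
    {"xyz":[-2,0,0],"turn":[0,0,0],"grip":0.3},
    {"xyz":[-4,0,0],"turn":[0,0,0],"grip":0.3},
    {"xyz":[-4,0,0],"turn":[0,0,0],"grip":0.3}
  ]
}}

```text
clock: 8.68
tcp_pos: [0.5352, -0.0123, 0.0124]
orientation: [-0.001, 0.033, 0.999, 0.0]
wrist_force: [-3.3, 1.2, 0.9]
finger_gap: 0.039
grip_force: 51.4
```

{"method": "apply_moves", "body": {
  "rows": [
    {"xyz":[-1,0,0],"turn":[0,0,0],"grip":0.3},
    {"xyz":[-2,0,0],"turn":[0,0,0],"grip":0.3},
    {"xyz":[-2,0,0],"turn":[0,0,0],"grip":0.3}
  ]
}}

```text
clock: 8.93
tcp_pos: [0.5376, -0.0125, 0.0124]
orientation: [-0.001, 0.033, 0.999, 0.0]
wrist_force: [-2.9, 0.4, -0.3]
finger_gap: 0.0391
grip_force: 51.2
```

{"method": "apply_moves", "body": {
  "rows": [
    {"xyz":[-1,0,0],"turn":[0,0,0],"grip":0.3},
    {"xyz":[-2,0,0],"turn":[0,0,0],"grip":0.3},
    {"xyz":[-3,0,0],"turn":[0,0,0],"grip":0.3},
    {"xyz":[-3,0,0],"turn":[0,0,0],"grip":0.3}
  ]
}}

```text
clock: 9.27
tcp_pos: [0.54, -0.0126, 0.0124]
orientation: [-0.001, 0.033, 0.999, 0.0]
wrist_force: [-6.9, 0.2, 0.0]
finger_gap: 0.0387
grip_force: 51.5
```

{"method": "apply_moves", "body": {
  "rows": [
    {"xyz":[-1,0,0],"turn":[0,0,0],"grip":0.3},
    {"xyz":[-2,0,0],"turn":[0,0,0],"grip":0.3},
    {"xyz":[-2,0,0],"turn":[0,0,0],"grip":0.3}
  ]
}}

```text
clock: 9.52
tcp_pos: [0.5399, -0.0126, 0.0123]
orientation: [-0.003, 0.033, 0.999, 0.0]
wrist_force: [-11.7, 0.3, 5.2]
finger_gap: 0.0392
grip_force: 52.1
```

Contact with the bar is firm at x=540 (11.7 N) after about 6 mm of lock travel. Backing off now and turning by +π, which takes q6 from −0.11 to 3.03.

{"method": "apply_moves", "body": {
  "rows": [
    {"xyz":[15,0,0],"turn":[0,0,0],"grip":0.3},
    {"xyz":[30,0,-5],"turn":[0,0,0],"grip":0.3},
    {"xyz":[40,0,-15],"turn":[0,0,0],"grip":0.3},
    {"xyz":[40,0,-15],"turn":[0,0,0.12],"grip":0.3},
    {"xyz":[40,0,-15],"turn":[0,0,0.24],"grip":0.3},
    {"xyz":[40,0,-15],"turn":[0,0,0.36],"grip":0.3},
    {"xyz":[40,0,-15],"turn":[0,0,0.48],"grip":0.3},
    {"xyz":[40,0,-15],"turn":[0,0,0.6],"grip":0.3},
    {"xyz":[40,0,-15],"turn":[0,0,0.72],"grip":0.3},
    {"xyz":[40,0,-15],"turn":[0,0,0.84],"grip":0.3},
    {"xyz":[40,0,-15],"turn":[0,0,0.96],"grip":0.3},
    {"xyz":[40,0,-15],"turn":[0,0,1.08],"grip":0.3}
  ]
}}

```text
clock: 10.52
tcp_pos: [0.5058, -0.0108, 0.0285]
orientation: [0.002, 0.544, 0.839, 0.001]
wrist_force: [0.1, 0.0, -1.7]
finger_gap: 0.0389
grip_force: 51.1
```

{"method": "apply_moves", "body": {
  "rows": [
    {"xyz":[0,0,0],"turn":[0,0,1.9],"grip":0.3},
    {"xyz":[0,0,0],"turn":[0,0,1.9],"grip":0.3},
    {"xyz":[0,0,0],"turn":[0,0,1.9],"grip":0.3},
    {"xyz":[0,0,0],"turn":[0,0,1.9],"grip":0.3},
    {"xyz":[0,0,0],"turn":[0,0,1.9],"grip":0.3},
    {"xyz":[0,0,0],"turn":[0,0,1.9],"grip":0.3},
    {"xyz":[0,0,0],"turn":[0,0,1.9],"grip":0.3},
    {"xyz":[0,0,0],"turn":[0,0,1.9],"grip":0.3},
    {"xyz":[0,0,0],"turn":[0,0,1.9],"grip":0.3},
    {"xyz":[0,0,0],"turn":[0,0,1.9],"grip":0.3},
    {"xyz":[0,0,0],"turn":[0,0,1.9],"grip":0.3},
    {"xyz":[0,0,0],"turn":[0,0,1.9],"grip":0.3}
  ]
}}

```text
clock: 11.52
tcp_pos: [0.5058, -0.0108, 0.0286]
orientation: [0.001, 0.97, 0.243, 0.002]
wrist_force: [0.0, 0.1, -1.8]
finger_gap: 0.0393
grip_force: 51.1
```

```bash
python3 -c "
from h import *
mv((*fx(-70),13,-3.5),(*fx(-42),13,-3.5))"
```

```text
now [505.8 -10.8  28.6] th 28.1 q6 2.47 gap 39.3 F [ 0.   0.1 -1.8] t 11.5167
(np.float64(501.1305641104693), np.float64(-10.226602232560019), 13, -3.5) xyz [-3.9 -2.7 15.5] turn [ 0.002 -0.004  0.551]
(np.float64(529.0783384662816), np.float64(-11.93596133953601), 13, -3.5) xyz [19.9 11.9 15.7] turn [ 0.002 -0.004  0.551]
```

{"method": "apply_moves", "body": {
  "rows": [
    {"xyz":[-4,-3,0],"turn":[0,0,0.12],"grip":0.3},
    {"xyz":[-4,-3,0],"turn":[0,0,0.24],"grip":0.3},
    {"xyz":[-4,-3,0],"turn":[0,0,0.36],"grip":0.3},
    {"xyz":[-4,-3,5],"turn":[0,0,0.48],"grip":0.3},
    {"xyz":[-4,-3,11],"turn":[0,0,0.551],"grip":0.3},
    {"xyz":[-4,-3,16],"turn":[0.002,-0.004,0.551],"grip":0.3},
    {"xyz":[-4,-3,16],"turn":[0.002,-0.004,0.551],"grip":0.3},
    {"xyz":[-4,-3,16],"turn":[0.002,-0.004,0.551],"grip":0.3}
  ]
}}

```text
clock: 12.18
tcp_pos: [0.4992, -0.0098, 0.0118]
orientation: [-0.0, 1.0, -0.026, -0.002]
wrist_force: [-0.0, -0.3, -0.9]
finger_gap: 0.039
grip_force: 56.8
```

```bash
python3 -c "
from h import *
mv((*fx(-42),12.5,-3.5))"
```

```text
now [499.2  -9.8  11.8] th -3.0 q6 3.01 gap 39.0 F [-0.  -0.3 -0.9] t 12.1833
(np.float64(529.0783384662816), np.float64(-11.93596133953601), 12.5, -3.5) xyz [29.9  0.6 -0.8] turn [-0.001  0.003  0.008]
```

{"method": "apply_moves", "body": {
  "rows": [
    {"xyz":[8,0.6,-0.5],"turn":[0,0,0.008],"grip":0.3},
    {"xyz":[16,0.6,-0.5],"turn":[0,0,0.008],"grip":0.3},
    {"xyz":[23,0.6,-0.5],"turn":[0,0,0.008],"grip":0.3},
    {"xyz":[28,0.6,-0.5],"turn":[0,0,0.008],"grip":0.3},
    {"xyz":[31,0.6,-0.5],"turn":[0,0,0.008],"grip":0.3},
    {"xyz":[33,0.6,-0.5],"turn":[0,0,0.008],"grip":0.3},
    {"xyz":[33,0.6,-0.5],"turn":[0,0,0.008],"grip":0.3}
  ]
}}

```text
clock: 12.77
tcp_pos: [0.5318, -0.0121, 0.012]
orientation: [-0.0, 1.0, -0.031, -0.002]
wrist_force: [-0.3, 0.3, -0.8]
finger_gap: 0.0392
grip_force: 56.8
```

{"method": "apply_moves", "body": {
  "rows": [
    {"xyz":[1,0,0],"turn":[0,0,0],"grip":0.3},
    {"xyz":[2,0,0],"turn":[0,0,0],"grip":0.3},
    {"xyz":[3,0,0],"turn":[0,0,0],"grip":0.3},
    {"xyz":[3,0,0],"turn":[0,0,0],"grip":0.3}
  ]
}}

```text
clock: 13.1
tcp_pos: [0.5331, -0.0121, 0.0119]
orientation: [-0.0, 1.0, -0.031, -0.003]
wrist_force: [-3.7, 0.1, 0.6]
finger_gap: 0.0391
grip_force: 57.1
```

{"method": "apply_moves", "body": {
  "rows": [
    {"xyz":[1,0,0],"turn":[0,0,0],"grip":0.3},
    {"xyz":[2,0,0],"turn":[0,0,0],"grip":0.3},
    {"xyz":[3,0,0],"turn":[0,0,0],"grip":0.3},
    {"xyz":[3,0,0],"turn":[0,0,0],"grip":0.3}
  ]
}}

```text
clock: 13.43
tcp_pos: [0.537, -0.0123, 0.0119]
orientation: [-0.0, 1.0, -0.031, -0.003]
wrist_force: [-3.2, 0.3, -0.7]
finger_gap: 0.0389
grip_force: 57.1
```

{"method": "apply_moves", "body": {
  "rows": [
    {"xyz":[1,0,0],"turn":[0,0,0],"grip":0.3},
    {"xyz":[2,0,0],"turn":[0,0,0],"grip":0.3},
    {"xyz":[3,0,0],"turn":[0,0,0],"grip":0.3},
    {"xyz":[3,0,0],"turn":[0,0,0],"grip":0.3}
  ]
}}

```text
clock: 13.77
tcp_pos: [0.5396, -0.0125, 0.0119]
orientation: [-0.0, 1.0, -0.031, -0.003]
wrist_force: [-4.2, 0.6, 0.5]
finger_gap: 0.0393
grip_force: 57.3
```

{"method": "apply_moves", "body": {
  "rows": [
    {"xyz":[1,0,0],"turn":[0,0,0],"grip":0.3},
    {"xyz":[2,0,0],"turn":[0,0,0],"grip":0.3},
    {"xyz":[2,0,0],"turn":[0,0,0],"grip":0.3}
  ]
}}

```text
clock: 14.02
tcp_pos: [0.5396, -0.0124, 0.0118]
orientation: [-0.0, 0.999, -0.031, -0.005]
wrist_force: [-10.5, 0.2, 6.0]
finger_gap: 0.039
grip_force: 57.9
```

Both locks of the first housing are set, with bar contact at 539.6 this time. Next, carry it to the white tray's far slot.

{"method": "apply_moves", "body": {
  "rows": [
    {"xyz":[-15,0,0],"turn":[0,0,0],"grip":0.3},
    {"xyz":[-30,0,-20],"turn":[0,0,0],"grip":0.3},
    {"xyz":[-40,0,-60],"turn":[0,0,-0.12],"grip":0.3},
    {"xyz":[-40,0,-100],"turn":[0,0,-0.24],"grip":0.3},
    {"xyz":[-40,10,-135],"turn":[0,0,-0.36],"grip":0.3},
    {"xyz":[-35,40,-140],"turn":[0,0,-0.48],"grip":0.3},
    {"xyz":[-30,75,-140],"turn":[0,0,-0.6],"grip":0.3},
    {"xyz":[-25,110,-140],"turn":[0,0,-0.72],"grip":0.3},
    {"xyz":[-15,145,-140],"turn":[0,0,-0.84],"grip":0.3},
    {"xyz":[-10,180,-140],"turn":[0,0,-0.96],"grip":0.3},
    {"xyz":[0,215,-140],"turn":[0,0,-1.08],"grip":0.3},
    {"xyz":[10,250,-140],"turn":[0,0,-1.2],"grip":0.3}
  ]
}}

```text
clock: 15.02
tcp_pos: [0.5388, -0.2658, 0.1527]
orientation: [0.0, 0.841, 0.541, -0.001]
wrist_force: [0.5, 0.3, -1.5]
finger_gap: 0.0391
grip_force: 57.0
```

```bash
python3 -c "
from h import *
mv((561,-325,100,96),(561,-325,12,96))"
```

```text
now [ 538.8 -265.8  152.7] th 65.5 q6 1.41 gap 39.1 F [ 0.5  0.3 -1.5] t 15.0167
(561, -325, 100, 96) xyz [-44.6  44.7  52.8] turn [-0.     0.001 -0.533]
(561, -325, 12, 96) xyz [-44.5  44.7 140.8] turn [-0.     0.001 -0.533]
```

{"method": "apply_moves", "body": {
  "rows": [
    {"xyz":[-20,20,0],"turn":[0,0,-0.12],"grip":0.3},
    {"xyz":[-45,45,0],"turn":[0,0,-0.24],"grip":0.3},
    {"xyz":[-45,45,20],"turn":[0,0,-0.36],"grip":0.3},
    {"xyz":[-45,45,50],"turn":[0,0,-0.48],"grip":0.3},
    {"xyz":[-45,45,80],"turn":[0,0,-0.533],"grip":0.3},
    {"xyz":[-45,45,105],"turn":[0,0,-0.533],"grip":0.3},
    {"xyz":[-45,45,125],"turn":[0,0,-0.533],"grip":0.3},
    {"xyz":[-45,45,135],"turn":[0,0,-0.533],"grip":0.3},
    {"xyz":[-45,45,135],"turn":[0,0,-0.533],"grip":0.3}
  ]
}}

```text
clock: 15.77
tcp_pos: [0.5579, -0.3222, 0.0142]
orientation: [-0.003, 0.671, 0.741, -0.001]
wrist_force: [-0.4, 0.3, -1.8]
finger_gap: 0.0392
grip_force: 56.9
```

```bash
python3 -c "
from h import *
mv((561,-325,12,96))"
```

```text
now [ 557.9 -322.2   14.2] th 95.7 q6 0.82 gap 39.2 F [-0.4  0.3 -1.8] t 15.7667
(561, -325, 12, 96) xyz [-3.1  2.8  2.2] turn [-0.006 -0.003 -0.005]
```

{"method": "apply_moves", "body": {
  "rows": [
    {"xyz":[-3,3,1],"turn":[-0.006,-0.003,-0.005],"grip":0.3},
    {"xyz":[-3,3,2],"turn":[-0.006,-0.003,-0.005],"grip":0.3},
    {"xyz":[-3,3,3],"turn":[-0.006,-0.003,-0.005],"grip":0.3},
    {"xyz":[-3,3,3],"turn":[-0.006,-0.003,-0.005],"grip":0.3}
  ]
}}

```text
clock: 16.1
tcp_pos: [0.5628, -0.326, 0.0152]
orientation: [0.003, 0.669, 0.743, 0.0]
wrist_force: [-0.8, 1.2, -1.1]
finger_gap: 0.0392
grip_force: 56.9
```

{"method": "apply_moves", "body": {
  "rows": [
    {"xyz":[0,0,1],"turn":[0,0,0],"grip":0.3},
    {"xyz":[0,0,2],"turn":[0,0,0],"grip":0.3},
    {"xyz":[0,0,3],"turn":[0,0,0],"grip":0.3},
    {"xyz":[0,0,4],"turn":[0,0,0],"grip":0.3},
    {"xyz":[0,0,4],"turn":[0,0,0],"grip":0.3},
    {"xyz":[0,0,4],"turn":[0,0,0],"grip":0.3}
  ]
}}

```text
clock: 16.6
tcp_pos: [0.562, -0.3254, 0.0108]
orientation: [0.002, 0.669, 0.743, 0.0]
wrist_force: [-1.2, 1.0, 4.6]
finger_gap: 0.0393
grip_force: 57.8
```

Resting on the floor at 4.6 N. Release and rise.

{"method": "apply_moves", "body": {
  "rows": [
    {"xyz":[0,0,0],"turn":[0,0,0],"grip":0.62},
    {"xyz":[0,0,0],"turn":[0,0,0],"grip":0.62},
    {"xyz":[0,0,0],"turn":[0,0,0],"grip":0.62},
    {"xyz":[0,0,-10],"turn":[0,0,0],"grip":0.62},
    {"xyz":[0,0,-40],"turn":[0,0,0],"grip":0.62},
    {"xyz":[0,0,-80],"turn":[0,0,0],"grip":0.62},
    {"xyz":[10,-5,-110],"turn":[0,0,0],"grip":0.8},
    {"xyz":[40,-40,-110],"turn":[0,0,0],"grip":0.8},
    {"xyz":[70,-75,-110],"turn":[0,0,0],"grip":0.8},
    {"xyz":[100,-110,-110],"turn":[0,0,-0.1],"grip":0.8},
    {"xyz":[125,-130,-110],"turn":[0,0,-0.2],"grip":0.8},
    {"xyz":[125,-130,-110],"turn":[0,0,-0.2],"grip":0.8}
  ]
}}

```text
clock: 17.6
tcp_pos: [0.411, -0.2074, 0.1177]
orientation: [-0.004, 0.59, 0.808, 0.0]
wrist_force: [-1.4, 0.5, -0.4]
finger_gap: 0.0682
grip_force: 0.0
```

```bash
cat >> h.py <<'E'
def scan():
    for n in ("top","side"):
        d=cam(n); P=cloud(d); hsv=cv2.cvtColor(d["color"],cv2.COLOR_BGR2HSV).astype(int); H,S=hsv[...,0],hsv[...,1]
        mat=(H>85)&(H<100)&(S>140)
        reg=(P[...,0]>.33)&(P[...,0]<.62)&(abs(P[...,1])<.40)
        print(n); [print("  ",*r) for r in rects(d,reg&~mat,.027,.046,60)]
    return d
E
python3 -c "
from h import *
mv((427.2,-173.5,120,117.2),(427.2,-173.5,9,117.2)); scan()"
```

```text
now [ 411.  -207.4  117.7] th 107.7 q6 0.62 gap 68.2 F [-1.4  0.5 -0.4] t 17.6
(427.2, -173.5, 120, 117.2) xyz [27.4 25.7 -2.2] turn [-0.004 -0.008 -0.166]
(427.2, -173.5, 9, 117.2) xyz [ 26.6  26.2 108.8] turn [-0.004 -0.008 -0.166]
top
   [235.7 155.9] 386 [590.2 -15.2] [ 59.4 109.4] 0.9 [31.4 40.2 45.2]
   [282.6 166.4] 255 [ 560.  -163.2] [69.9 51.2] 85.8 [36.4 42.6 45.7]
   [336.  166.4] 197 [ 560.9 -325.7] [41.2 63. ] 5.8 [32.4 37.8 43.7]
   [212.9 208.4] 198 [423.4  49.5] [63.3 32. ] 68.5 [31.  37.  42.1]
side
   [220.3 200.4] 174 [592.8   3.3] [71.6 60.8] 80.9 [28.7 38.6 44.8]
   [285.4 208.8] 169 [ 425.9 -173.2] [43.  70.1] 27.8 [28.9 36.8 42.2]
```

The first white housing sits in the tray at (561,−326) with its top at 38 mm. W2 has not moved. Moving over W2.

{"method": "apply_moves", "body": {
  "rows": [
    {"xyz":[15,13,0],"turn":[-0.004,-0.008,-0.1],"grip":0.8},
    {"xyz":[27,26,0],"turn":[-0.004,-0.008,-0.166],"grip":0.8},
    {"xyz":[27,26,10],"turn":[-0.004,-0.008,-0.17],"grip":0.8},
    {"xyz":[27,26,40],"turn":[-0.004,-0.008,-0.17],"grip":0.8},
    {"xyz":[27,26,60],"turn":[-0.004,-0.008,-0.17],"grip":0.8},
    {"xyz":[27,26,60],"turn":[-0.004,-0.008,-0.17],"grip":0.8},
    {"xyz":[27,26,60],"turn":[-0.004,-0.008,-0.17],"grip":0.8}
  ]
}}

```text
clock: 18.28
tcp_pos: [0.4361, -0.1814, 0.0585]
orientation: [0.005, 0.522, 0.853, -0.001]
wrist_force: [0.5, -1.0, 0.4]
finger_gap: 0.0684
grip_force: 0.0
```

```bash
python3 -c "
from h import *
mv((426.7,-173.4,9,117.4)); scan()"
```

```text
now [ 436.1 -181.4   58.5] th 117.1 q6 0.53 gap 68.4 F [ 0.5 -1.   0.4] t 18.2833
(426.7, -173.4, 9, 117.4) xyz [11.8 -4.9 49.4] turn [ 0.003  0.009 -0.005]
top
   [235.4 156. ] 389 [590.1 -15. ] [ 58.8 109.6] 1.3 [30.5 40.5 45.1]
   [277.  165.7] 148 [ 560.7 -146.2] [36.8 49.4] 87.9 [36.7 42.9 45.6]
   [334.5 167.4] 250 [ 560.7 -325.2] [40.6 64.3] 5.2 [31.2 38.  43.8]
   [212.9 208.4] 199 [423.8  49.6] [63.4 32.4] 69.4 [31.2 37.1 41.8]
side
   [301.7 170.7] 60 [ 554.1 -345.8] [31.7 56.3] 52.9 [29.1 36.8 43.6]
   [220.  200.2] 160 [593.4   5.7] [66.9 61.3] 78.2 [28.9 39.4 45. ]
   [285.3 208.6] 163 [ 425.6 -172.6] [42.8 67.5] 26.9 [29.2 36.4 43.1]
```

{"method": "apply_moves", "body": {
  "rows": [
    {"xyz":[12,-5,10],"turn":[0.003,0.009,-0.005],"grip":0.8},
    {"xyz":[12,-5,25],"turn":[0.003,0.009,-0.005],"grip":0.8},
    {"xyz":[12,-5,40],"turn":[0.003,0.009,-0.005],"grip":0.8},
    {"xyz":[12,-5,48],"turn":[0.003,0.009,-0.005],"grip":0.8},
    {"xyz":[12,-5,48],"turn":[0.003,0.009,-0.005],"grip":0.8},
    {"xyz":[12,-5,48],"turn":[0.003,0.009,-0.005],"grip":0.4},
    {"xyz":[12,-5,48],"turn":[0.003,0.009,-0.005],"grip":0.4},
    {"xyz":[12,-5,48],"turn":[0.003,0.009,-0.005],"grip":0.4},
    {"xyz":[12,-5,48],"turn":[0.003,0.009,-0.005],"grip":0.4},
    {"xyz":[12,-5,48],"turn":[0.003,0.009,-0.005],"grip":0.4},
    {"xyz":[12,-5,48],"turn":[0.003,0.009,-0.005],"grip":0.4}
  ],
  "force": 55
}}

```text
clock: 19.3
tcp_pos: [0.4278, -0.1736, 0.0124]
orientation: [0.002, 0.519, 0.855, 0.0]
wrist_force: [-0.8, 1.0, 6.3]
finger_gap: 0.0389
grip_force: 56.3
```

```bash
python3 -c "
from h import *
mv((*fx(-75),70,176.5))"
```

```text
now [ 427.8 -173.6   12.4] th 117.5 q6 0.53 gap 38.9 F [-0.8  1.   6.3] t 19.3
(np.float64(496.13989011836), np.float64(-9.921359534885735), 70, 176.5) xyz [113.4 136.3 -57.6] turn [ 1.00e-03  5.00e-03 -1.03e+00]
```

{"method": "apply_moves", "body": {
  "rows": [
    {"xyz":[0,0,-25],"turn":[0,0,0],"grip":0.3},
    {"xyz":[5,10,-55],"turn":[0,0,-0.1],"grip":0.3},
    {"xyz":[25,30,-58],"turn":[0,0,-0.22],"grip":0.3},
    {"xyz":[45,54,-58],"turn":[0,0,-0.34],"grip":0.3},
    {"xyz":[65,78,-58],"turn":[0,0,-0.46],"grip":0.3},
    {"xyz":[85,102,-58],"turn":[0,0,-0.58],"grip":0.3},
    {"xyz":[105,126,-58],"turn":[0,0,-0.7],"grip":0.3},
    {"xyz":[113,136,-58],"turn":[0,0,-0.82],"grip":0.3},
    {"xyz":[113,136,-58],"turn":[0,0,-0.94],"grip":0.3},
    {"xyz":[113,136,-58],"turn":[0.001,0.005,-1.03],"grip":0.3},
    {"xyz":[113,136,-58],"turn":[0.001,0.005,-1.03],"grip":0.3},
    {"xyz":[113,136,-58],"turn":[0.001,0.005,-1.03],"grip":0.3}
  ]
}}

```text
clock: 20.3
tcp_pos: [0.495, -0.0097, 0.0692]
orientation: [-0.001, 0.032, 0.999, 0.001]
wrist_force: [-0.0, 0.4, -1.9]
finger_gap: 0.0392
grip_force: 56.2
```

```bash
python3 -c "
from h import *
mv((*fx(-70),14.5,176.5))"
```

```text
now [495.   -9.7  69.2] th 176.4 q6 -0.12 gap 39.2 F [-0.   0.4 -1.9] t 20.3
(np.float64(501.1305641104693), np.float64(-10.226602232560019), 14.5, 176.5) xyz [-6.3 -0.1 54.7] turn [ 0.001 -0.003 -0.003]
```

{"method": "apply_moves", "body": {
  "rows": [
    {"xyz":[-6,0,25],"turn":[0.001,-0.003,0],"grip":0.3},
    {"xyz":[-6,0,45],"turn":[0.001,-0.003,0],"grip":0.3},
    {"xyz":[-6,0,54],"turn":[0.001,-0.003,0],"grip":0.3},
    {"xyz":[-6,0,54],"turn":[0.001,-0.003,0],"grip":0.3},
    {"xyz":[-6,0,54],"turn":[0.001,-0.003,0],"grip":0.3}
  ]
}}

```text
clock: 20.72
tcp_pos: [0.5005, -0.0103, 0.0151]
orientation: [-0.0, 0.031, 1.0, 0.0]
wrist_force: [-0.2, -0.0, -2.3]
finger_gap: 0.0392
grip_force: 56.5
```

```bash
python3 -c "
from h import *
mv((*fx(-40),14.5,176.5))"
```

```text
now [500.5 -10.3  15.1] th 176.4 q6 -0.12 gap 39.2 F [-0.2 -0.  -2.3] t 20.7167
(np.float64(531.0746080631253), np.float64(-12.058058418605725), 14.5, 176.5) xyz [-30.6   0.2   0.6] turn [ 0.    -0.001 -0.002]
```

{"method": "apply_moves", "body": {
  "rows": [
    {"xyz":[-8,0,0.5],"turn":[0,0,0],"grip":0.3},
    {"xyz":[-16,0,0.5],"turn":[0,0,0],"grip":0.3},
    {"xyz":[-23,0,0.5],"turn":[0,0,0],"grip":0.3},
    {"xyz":[-28,0,0.5],"turn":[0,0,0],"grip":0.3},
    {"xyz":[-31,0,0.5],"turn":[0,0,0],"grip":0.3},
    {"xyz":[-31,0,0.5],"turn":[0,0,0],"grip":0.3}
  ]
}}

```text
clock: 21.22
tcp_pos: [0.5326, -0.0121, 0.0147]
orientation: [0.0, 0.031, 1.0, -0.0]
wrist_force: [-0.5, -0.8, -1.9]
finger_gap: 0.0393
grip_force: 56.6
```

{"method": "apply_moves", "body": {
  "rows": [
    {"xyz":[-1,0,0],"turn":[0,0,0],"grip":0.3},
    {"xyz":[-2,0,0],"turn":[0,0,0],"grip":0.3},
    {"xyz":[-3,0,0],"turn":[0,0,0],"grip":0.3},
    {"xyz":[-3,0,0],"turn":[0,0,0],"grip":0.3}
  ]
}}

```text
clock: 21.55
tcp_pos: [0.5336, -0.0121, 0.0143]
orientation: [-0.001, 0.031, 1.0, 0.0]
wrist_force: [-3.8, 0.2, -0.3]
finger_gap: 0.0392
grip_force: 56.7
```

{"method": "apply_moves", "body": {
  "rows": [
    {"xyz":[-1,0,0],"turn":[0,0,0],"grip":0.3},
    {"xyz":[-2,0,0],"turn":[0,0,0],"grip":0.3},
    {"xyz":[-3,0,0],"turn":[0,0,0],"grip":0.3},
    {"xyz":[-3,0,0],"turn":[0,0,0],"grip":0.3}
  ]
}}

```text
clock: 21.88
tcp_pos: [0.5375, -0.0123, 0.0143]
orientation: [-0.0, 0.031, 1.0, 0.0]
wrist_force: [-3.2, -0.4, -2.1]
finger_gap: 0.039
grip_force: 56.6
```

{"method": "apply_moves", "body": {
  "rows": [
    {"xyz":[-1,0,0],"turn":[0,0,0],"grip":0.3},
    {"xyz":[-2,0,0],"turn":[0,0,0],"grip":0.3},
    {"xyz":[-2,0,0],"turn":[0,0,0],"grip":0.3}
  ]
}}

```text
clock: 22.13
tcp_pos: [0.5394, -0.0124, 0.0143]
orientation: [-0.0, 0.031, 1.0, 0.0]
wrist_force: [-4.3, 0.9, -2.5]
finger_gap: 0.0384
grip_force: 56.6
```

{"method": "apply_moves", "body": {
  "rows": [
    {"xyz":[-1,0,0],"turn":[0,0,0],"grip":0.3},
    {"xyz":[-2,0,0],"turn":[0,0,0],"grip":0.3},
    {"xyz":[-2.5,0,0],"turn":[0,0,0],"grip":0.3},
    {"xyz":[-2.5,0,0],"turn":[0,0,0],"grip":0.3}
  ]
}}

```text
clock: 22.47
tcp_pos: [0.5394, -0.0124, 0.0143]
orientation: [-0.002, 0.031, 1.0, 0.0]
wrist_force: [-10.9, -0.1, 4.2]
finger_gap: 0.0395
grip_force: 57.4
```

Home against the bar (539.4, 10.9 N). Back off and turn.

{"method": "apply_moves", "body": {
  "rows": [
    {"xyz":[15,0,0],"turn":[0,0,0],"grip":0.3},
    {"xyz":[30,0,-5],"turn":[0,0,0],"grip":0.3},
    {"xyz":[42,0,-15],"turn":[0,0,0],"grip":0.3},
    {"xyz":[42,0,-15],"turn":[0,0,0.12],"grip":0.3},
    {"xyz":[42,0,-15],"turn":[0,0,0.24],"grip":0.3},
    {"xyz":[42,0,-15],"turn":[0,0,0.36],"grip":0.3},
    {"xyz":[42,0,-15],"turn":[0,0,0.48],"grip":0.3},
    {"xyz":[42,0,-15],"turn":[0,0,0.6],"grip":0.3},
    {"xyz":[42,0,-15],"turn":[0,0,0.72],"grip":0.3},
    {"xyz":[42,0,-15],"turn":[0,0,0.84],"grip":0.3},
    {"xyz":[42,0,-15],"turn":[0,0,0.96],"grip":0.3},
    {"xyz":[42,0,-15],"turn":[0,0,1.08],"grip":0.3}
  ]
}}

```text
clock: 23.47
tcp_pos: [0.503, -0.0105, 0.0305]
orientation: [0.002, 0.543, 0.84, 0.001]
wrist_force: [0.7, -0.3, -1.9]
finger_gap: 0.0392
grip_force: 56.3
```

{"method": "apply_moves", "body": {
  "rows": [
    {"xyz":[0,0,0],"turn":[0,0,1.9],"grip":0.3},
    {"xyz":[0,0,0],"turn":[0,0,1.9],"grip":0.3},
    {"xyz":[0,0,0],"turn":[0,0,1.9],"grip":0.3},
    {"xyz":[0,0,0],"turn":[0,0,1.9],"grip":0.3},
    {"xyz":[0,0,0],"turn":[0,0,1.9],"grip":0.3},
    {"xyz":[0,0,0],"turn":[0,0,1.9],"grip":0.3},
    {"xyz":[0,0,0],"turn":[0,0,1.9],"grip":0.3},
    {"xyz":[0,0,0],"turn":[0,0,1.9],"grip":0.3},
    {"xyz":[0,0,0],"turn":[0,0,1.9],"grip":0.3},
    {"xyz":[0,0,0],"turn":[0,0,1.9],"grip":0.3},
    {"xyz":[0,0,0],"turn":[0,0,1.9],"grip":0.3},
    {"xyz":[0,0,0],"turn":[0,0,1.9],"grip":0.3}
  ]
}}

```text
clock: 24.47
tcp_pos: [0.503, -0.0105, 0.0305]
orientation: [0.001, 0.97, 0.245, 0.002]
wrist_force: [0.2, -0.4, -1.7]
finger_gap: 0.0389
grip_force: 56.3
```

```bash
python3 -c "
from h import *
mv((*fx(-72),14.5,-3.5))"
```

```text
now [503.  -10.5  30.5] th 28.3 q6 2.47 gap 38.9 F [ 0.2 -0.4 -1.7] t 24.4667
(np.float64(499.1342945136256), np.float64(-10.104505153490305), 14.5, -3.5) xyz [-3.3 -2.3 16. ] turn [ 0.002 -0.005  0.555]
```

{"method": "apply_moves", "body": {
  "rows": [
    {"xyz":[-3,-2,0],"turn":[0,0,0.12],"grip":0.3},
    {"xyz":[-3,-2,0],"turn":[0,0,0.24],"grip":0.3},
    {"xyz":[-3,-2,0],"turn":[0,0,0.36],"grip":0.3},
    {"xyz":[-3,-2,5],"turn":[0,0,0.48],"grip":0.3},
    {"xyz":[-3,-2,11],"turn":[0,0,0.555],"grip":0.3},
    {"xyz":[-3,-2,16],"turn":[0.002,-0.005,0.555],"grip":0.3},
    {"xyz":[-3,-2,16],"turn":[0.002,-0.005,0.555],"grip":0.3},
    {"xyz":[-3,-2,16],"turn":[0.002,-0.005,0.555],"grip":0.3}
  ]
}}

```text
clock: 25.13
tcp_pos: [0.4977, -0.01, 0.0137]
orientation: [-0.0, 1.0, -0.026, -0.002]
wrist_force: [0.9, 0.1, -1.7]
finger_gap: 0.0391
grip_force: 56.4
```

```bash
python3 -c "
from h import *
mv((*fx(-40),14.5,-3.5))"
```

```text
now [497.7 -10.   13.7] th -3.0 q6 3.01 gap 39.1 F [ 0.9  0.1 -1.7] t 25.1333
(np.float64(531.0746080631253), np.float64(-12.058058418605725), 14.5, -3.5) xyz [33.4  0.3 -0.9] turn [-0.     0.004  0.008]
```

{"method": "apply_moves", "body": {
  "rows": [
    {"xyz":[8,0.3,-0.8],"turn":[0,0.003,0.008],"grip":0.3},
    {"xyz":[16,0.3,-0.8],"turn":[0,0.003,0.008],"grip":0.3},
    {"xyz":[24,0.3,-0.8],"turn":[0,0.003,0.008],"grip":0.3},
    {"xyz":[30,0.3,-0.8],"turn":[0,0.003,0.008],"grip":0.3},
    {"xyz":[34,0.3,-0.8],"turn":[0,0.003,0.008],"grip":0.3},
    {"xyz":[34,0.3,-0.8],"turn":[0,0.003,0.008],"grip":0.3}
  ]
}}

```text
clock: 25.63
tcp_pos: [0.5323, -0.0122, 0.0143]
orientation: [-0.0, 1.0, -0.031, -0.0]
wrist_force: [1.0, 0.5, -1.3]
finger_gap: 0.0389
grip_force: 56.4
```

{"method": "apply_moves", "body": {
  "rows": [
    {"xyz":[1,0,0],"turn":[0,0,0],"grip":0.3},
    {"xyz":[2,0,0],"turn":[0,0,0],"grip":0.3},
    {"xyz":[3,0,0],"turn":[0,0,0],"grip":0.3},
    {"xyz":[4,0,0],"turn":[0,0,0],"grip":0.3},
    {"xyz":[4,0,0],"turn":[0,0,0],"grip":0.3}
  ]
}}

```text
clock: 26.05
tcp_pos: [0.5337, -0.0121, 0.014]
orientation: [-0.0, 1.0, -0.031, -0.002]
wrist_force: [-2.7, -0.5, -1.3]
finger_gap: 0.0388
grip_force: 56.7
```

{"method": "apply_moves", "body": {
  "rows": [
    {"xyz":[1,0,0],"turn":[0,0,0],"grip":0.3},
    {"xyz":[2,0,0],"turn":[0,0,0],"grip":0.3},
    {"xyz":[3,0,0],"turn":[0,0,0],"grip":0.3},
    {"xyz":[3,0,0],"turn":[0,0,0],"grip":0.3}
  ]
}}

```text
clock: 26.38
tcp_pos: [0.5373, -0.0123, 0.014]
orientation: [-0.0, 1.0, -0.031, -0.001]
wrist_force: [-3.3, -0.9, -0.9]
finger_gap: 0.0393
grip_force: 56.6
```

{"method": "apply_moves", "body": {
  "rows": [
    {"xyz":[1,0,0],"turn":[0,0,0],"grip":0.3},
    {"xyz":[2,0,0],"turn":[0,0,0],"grip":0.3},
    {"xyz":[2,0,0],"turn":[0,0,0],"grip":0.3}
  ]
}}

```text
clock: 26.63
tcp_pos: [0.5397, -0.0125, 0.014]
orientation: [-0.0, 1.0, -0.031, -0.001]
wrist_force: [-3.1, -0.5, -2.3]
finger_gap: 0.0389
grip_force: 56.5
```

{"method": "apply_moves", "body": {
  "rows": [
    {"xyz":[1,0,0],"turn":[0,0,0],"grip":0.3},
    {"xyz":[2,0,0],"turn":[0,0,0],"grip":0.3},
    {"xyz":[3,0,0],"turn":[0,0,0],"grip":0.3},
    {"xyz":[3,0,0],"turn":[0,0,0],"grip":0.3}
  ]
}}

```text
clock: 26.97
tcp_pos: [0.5404, -0.0125, 0.0139]
orientation: [-0.0, 1.0, -0.031, -0.003]
wrist_force: [-10.3, 0.4, 3.8]
finger_gap: 0.0388
grip_force: 57.2
```

Home (540.4, 10.3 N). Carry to the near slot of the white tray, at (471,−335).

{"method": "apply_moves", "body": {
  "rows": [
    {"xyz":[-15,0,0],"turn":[0,0,0],"grip":0.3},
    {"xyz":[-30,0,-20],"turn":[0,0,0],"grip":0.3},
    {"xyz":[-45,0,-60],"turn":[0,0,-0.12],"grip":0.3},
    {"xyz":[-60,0,-95],"turn":[0,0,-0.24],"grip":0.3},
    {"xyz":[-75,15,-120],"turn":[0,0,-0.36],"grip":0.3},
    {"xyz":[-80,45,-120],"turn":[0,0,-0.48],"grip":0.3},
    {"xyz":[-85,80,-120],"turn":[0,0,-0.6],"grip":0.3},
    {"xyz":[-90,115,-120],"turn":[0,0,-0.72],"grip":0.3},
    {"xyz":[-90,150,-120],"turn":[0,0,-0.84],"grip":0.3},
    {"xyz":[-90,185,-120],"turn":[0,0,-0.96],"grip":0.3},
    {"xyz":[-90,220,-120],"turn":[0,0,-1.08],"grip":0.3},
    {"xyz":[-90,250,-120],"turn":[0,0,-1.2],"grip":0.3}
  ]
}}

```text
clock: 27.97
tcp_pos: [0.4389, -0.2602, 0.1353]
orientation: [0.002, 0.849, 0.528, 0.0]
wrist_force: [0.2, 0.6, -2.6]
finger_gap: 0.039
grip_force: 56.7
```

```bash
python3 -c "
from h import *
mv((471,-335,100,96),(471,-335,20,96))"
```

```text
now [ 438.9 -260.2  135.3] th 63.8 q6 1.34 gap 39.0 F [ 0.2  0.6 -2.6] t 27.9667
(471, -335, 100, 96) xyz [-52.9  61.8  35.6] turn [ 0.003  0.002 -0.562]
(471, -335, 20, 96) xyz [-52.8  61.5 115.6] turn [ 0.003  0.002 -0.562]
```

{"method": "apply_moves", "body": {
  "rows": [
    {"xyz":[-20,23,0],"turn":[0,0,-0.12],"grip":0.3},
    {"xyz":[-40,46,0],"turn":[0,0,-0.24],"grip":0.3},
    {"xyz":[-53,62,10],"turn":[0,0,-0.36],"grip":0.3},
    {"xyz":[-53,62,30],"turn":[0,0,-0.48],"grip":0.3},
    {"xyz":[-53,62,50],"turn":[0.003,0.002,-0.56],"grip":0.3},
    {"xyz":[-53,62,60],"turn":[0.003,0.002,-0.56],"grip":0.3},
    {"xyz":[-53,62,60],"turn":[0.003,0.002,-0.56],"grip":0.3},
    {"xyz":[-53,62,60],"turn":[0.003,0.002,-0.56],"grip":0.3}
  ]
}}

```text
clock: 28.63
tcp_pos: [0.4695, -0.3317, 0.0742]
orientation: [-0.003, 0.673, 0.74, -0.0]
wrist_force: [0.1, 0.3, -0.6]
finger_gap: 0.0391
grip_force: 56.5
```

```bash
python3 -c "
from h import *
mv((471,-335,15,96))"
```

```text
now [ 469.5 -331.7   74.2] th 95.5 q6 0.72 gap 39.1 F [ 0.1  0.3 -0.6] t 28.6333
(471, -335, 15, 96) xyz [-3.6  1.4 59.2] turn [-0.004 -0.003 -0.009]
```

{"method": "apply_moves", "body": {
  "rows": [
    {"xyz":[-2,1,20],"turn":[-0.004,-0.003,-0.009],"grip":0.3},
    {"xyz":[-2,1,40],"turn":[-0.004,-0.003,-0.009],"grip":0.3},
    {"xyz":[-2,1,52],"turn":[-0.004,-0.003,-0.009],"grip":0.3},
    {"xyz":[-2,1,57],"turn":[-0.004,-0.003,-0.009],"grip":0.3},
    {"xyz":[-2,1,59],"turn":[-0.004,-0.003,-0.009],"grip":0.3},
    {"xyz":[-2,1,60],"turn":[-0.004,-0.003,-0.009],"grip":0.3},
    {"xyz":[-2,1,60],"turn":[-0.004,-0.003,-0.009],"grip":0.3}
  ]
}}

```text
clock: 29.22
tcp_pos: [0.471, -0.3341, 0.0154]
orientation: [0.001, 0.669, 0.744, 0.0]
wrist_force: [0.8, 0.0, -1.2]
finger_gap: 0.0388
grip_force: 56.6
```

{"method": "apply_moves", "body": {
  "rows": [
    {"xyz":[0,0,1],"turn":[0,0,0],"grip":0.3},
    {"xyz":[0,0,2],"turn":[0,0,0],"grip":0.3},
    {"xyz":[0,0,2],"turn":[0,0,0],"grip":0.3}
  ]
}}

```text
clock: 29.47
tcp_pos: [0.4708, -0.334, 0.013]
orientation: [0.001, 0.669, 0.744, 0.0]
wrist_force: [0.6, -0.2, 0.9]
finger_gap: 0.0389
grip_force: 56.8
```

{"method": "apply_moves", "body": {
  "rows": [
    {"xyz":[0,0,0],"turn":[0,0,0],"grip":0.6},
    {"xyz":[0,0,0],"turn":[0,0,0],"grip":0.6},
    {"xyz":[0,0,0],"turn":[0,0,0],"grip":0.6},
    {"xyz":[0,0,-10],"turn":[0,0,0],"grip":0.6},
    {"xyz":[0,0,-40],"turn":[0,0,0],"grip":0.6},
    {"xyz":[0,0,-80],"turn":[0,0,0],"grip":0.6},
    {"xyz":[10,0,-110],"turn":[0,0,0],"grip":0.8},
    {"xyz":[45,0,-120],"turn":[0,0,0.1],"grip":0.8},
    {"xyz":[85,0,-120],"turn":[0,0,0.2],"grip":0.8},
    {"xyz":[125,0,-120],"turn":[0,0,0.3],"grip":0.8},
    {"xyz":[165,0,-120],"turn":[0,0,0.4],"grip":0.8},
    {"xyz":[200,0,-120],"turn":[0,0,0.48],"grip":0.8}
  ]
}}

```text
clock: 30.47
tcp_pos: [0.4482, -0.1326, 0.1332]
orientation: [-0.0, 0.828, 0.561, 0.0]
wrist_force: [0.2, -0.1, -0.2]
finger_gap: 0.0683
grip_force: 0.0
```

```bash
python3 -c "
from h import *
scan();mv((423.5,49.5,100,68.8))"
```

```text
top
   [235.5 156. ] 391 [590.5 -15.3] [ 58.8 109.2] 0.7 [30.9 40.3 44.6]
   [338.3 169.4] 250 [ 554.9 -337.4] [40.9 63.7] 6.2 [32.7 38.1 43.3]
   [337.4 196.4] 250 [ 469.5 -333.3] [40.3 64.4] 4.9 [32.2 38.2 42.4]
   [213.  208.5] 197 [423.8  49.6] [63.8 32.5] 69.3 [31.3 37.7 43. ]
side
   [301.3 171.5] 143 [ 553.  -338.5] [48.5 76.4] 14.0 [29.  37.1 42.3]
   [313.7 184.7] 148 [ 467.3 -333.7] [45.3 69.1] 3.5 [28.3 37.  43. ]
   [219.  200.2] 145 [595.5   6.1] [66.6 54. ] 83.3 [31.  38.2 44.3]
now [ 447.1 -130.   132.9] th 68.8 q6 1.48 gap 68.5 F [-0.  -0.3  0.1] t 30.5667
(423.5, 49.5, 100, 68.8) xyz [158.7 -86.9  33.4] turn [-0.002 -0.002 -0.   ]
```

The far white housing was shifted by the disturbance to (555,−337) but is still flat in the tray. The orange one has not moved.

{"method": "apply_moves", "body": {
  "rows": [
    {"xyz":[35,-19,10],"turn":[0,0,0],"grip":0.8},
    {"xyz":[70,-38,20],"turn":[0,0,0],"grip":0.8},
    {"xyz":[105,-57,33],"turn":[0,0,0],"grip":0.8},
    {"xyz":[140,-76,50],"turn":[0,0,0],"grip":0.8},
    {"xyz":[157,-86,65],"turn":[-0.002,-0.002,0],"grip":0.8},
    {"xyz":[159,-87,70],"turn":[-0.002,-0.002,0],"grip":0.8},
    {"xyz":[159,-87,70],"turn":[-0.002,-0.002,0],"grip":0.8},
    {"xyz":[159,-87,70],"turn":[-0.002,-0.002,0],"grip":0.8},
    {"xyz":[159,-87,70],"turn":[-0.002,-0.002,0],"grip":0.8}
  ]
}}

```text
clock: 31.32
tcp_pos: [0.4274, 0.0441, 0.0633]
orientation: [0.002, 0.826, 0.563, 0.0]
wrist_force: [0.4, 0.6, -0.1]
finger_gap: 0.0682
grip_force: 0.0
```

```bash
python3 -c "
from h import *
mv((423.6,49.6,11.5,68.8))"
```

```text
now [427.4  44.1  63.3] th 68.5 q6 1.86 gap 68.2 F [ 0.4  0.6 -0.1] t 31.3167
(423.6, 49.6, 11.5, 68.8) xyz [ 3.8 -5.7 51.8] turn [ 0.004  0.001 -0.005]
```

{"method": "apply_moves", "body": {
  "rows": [
    {"xyz":[4,-6,5],"turn":[0.004,0.001,-0.005],"grip":0.8},
    {"xyz":[4,-6,25],"turn":[0.004,0.001,-0.005],"grip":0.8},
    {"xyz":[4,-6,42],"turn":[0.004,0.001,-0.005],"grip":0.8},
    {"xyz":[4,-6,50],"turn":[0.004,0.001,-0.005],"grip":0.8},
    {"xyz":[4,-6,52],"turn":[0.004,0.001,-0.005],"grip":0.8},
    {"xyz":[4,-6,52],"turn":[0.004,0.001,-0.005],"grip":0.3},
    {"xyz":[4,-6,52],"turn":[0.004,0.001,-0.005],"grip":0.3},
    {"xyz":[4,-6,52],"turn":[0.004,0.001,-0.005],"grip":0.3},
    {"xyz":[4,-6,52],"turn":[0.004,0.001,-0.005],"grip":0.3},
    {"xyz":[4,-6,52],"turn":[0.004,0.001,-0.005],"grip":0.3},
    {"xyz":[4,-6,52],"turn":[0.004,0.001,-0.005],"grip":0.3},
    {"xyz":[4,-6,52],"turn":[0.004,0.001,-0.005],"grip":0.3}
  ],
  "force": 55
}}

```text
clock: 32.32
tcp_pos: [0.4232, 0.0508, 0.0114]
orientation: [0.0, 0.825, 0.566, 0.0]
wrist_force: [0.1, -0.7, 6.1]
finger_gap: 0.0312
grip_force: 55.4
```

```bash
python3 -c "
from h import *
mv((*fx(-75),70,176.5),(*fx(-75),70,-3.5))"
```

```text
now [423.2  50.8  11.4] th 68.9 q6 1.87 gap 31.2 F [ 0.1 -0.7  6.1] t 32.3167
(np.float64(496.13989011836), np.float64(-9.921359534885735), 70, 176.5) xyz [-30.4  90.  -58.5] turn [ 0.     0.    -1.878]
(np.float64(496.13989011836), np.float64(-9.921359534885735), 70, -3.5) xyz [-30.4  90.  -58.5] turn [ 0.    -0.     1.263]
```

{"method": "apply_moves", "body": {
  "rows": [
    {"xyz":[0,0,-25],"turn":[0,0,0],"grip":0.2},
    {"xyz":[0,0,-55],"turn":[0,0,0.1],"grip":0.2},
    {"xyz":[-10,25,-58],"turn":[0,0,0.22],"grip":0.2},
    {"xyz":[-18,50,-58],"turn":[0,0,0.34],"grip":0.2},
    {"xyz":[-25,75,-58],"turn":[0,0,0.46],"grip":0.2},
    {"xyz":[-30,90,-58],"turn":[0,0,0.58],"grip":0.2},
    {"xyz":[-30,90,-58],"turn":[0,0,0.7],"grip":0.2},
    {"xyz":[-30,90,-58],"turn":[0,0,0.82],"grip":0.2},
    {"xyz":[-30,90,-58],"turn":[0,0,0.94],"grip":0.2},
    {"xyz":[-30,90,-58],"turn":[0,0,1.06],"grip":0.2},
    {"xyz":[-30,90,-58],"turn":[0,0,1.18],"grip":0.2},
    {"xyz":[-30,90,-58],"turn":[0,0,1.263],"grip":0.2}
  ]
}}

```text
clock: 33.32
tcp_pos: [0.4947, -0.0093, 0.068]
orientation: [-0.0, 0.999, -0.033, -0.002]
wrist_force: [-0.6, 0.2, -1.8]
finger_gap: 0.0308
grip_force: 55.2
```

```bash
python3 -c "
from h import *
mv((*fx(-72),14,-3.5))"
```

```text
now [494.7  -9.3  68. ] th -3.8 q6 3.03 gap 30.8 F [-0.6  0.2 -1.8] t 33.3167
(np.float64(499.1342945136256), np.float64(-10.104505153490305), 14, -3.5) xyz [ 4.6  0.6 54. ] turn [-0.     0.003 -0.005]
```

{"method": "apply_moves", "body": {
  "rows": [
    {"xyz":[4,0.5,25],"turn":[0,0.003,-0.005],"grip":0.2},
    {"xyz":[4,0.5,45],"turn":[0,0.003,-0.005],"grip":0.2},
    {"xyz":[4,0.5,53],"turn":[0,0.003,-0.005],"grip":0.2},
    {"xyz":[4,0.5,53],"turn":[0,0.003,-0.005],"grip":0.2},
    {"xyz":[4,0.5,53],"turn":[0,0.003,-0.005],"grip":0.2},
    {"xyz":[4,0.5,53],"turn":[0,0.003,-0.005],"grip":0.2}
  ]
}}

```text
clock: 33.82
tcp_pos: [0.4996, -0.0102, 0.016]
orientation: [-0.0, 1.0, -0.028, 0.001]
wrist_force: [-0.3, 0.6, -0.3]
finger_gap: 0.031
grip_force: 55.2
```

```bash
python3 -c "
from h import *
mv((*fx(-41),14,-3.5))"
```

```text
now [499.6 -10.2  16. ] th -3.2 q6 3.02 gap 31.0 F [-0.3  0.6 -0.3] t 33.8167
(np.float64(530.0764732647035), np.float64(-11.997009879070868), 14, -3.5) xyz [30.6  0.1  2. ] turn [-0.    -0.002  0.005]
```

{"method": "apply_moves", "body": {
  "rows": [
    {"xyz":[8,0,1.5],"turn":[0,-0.001,0.005],"grip":0.2},
    {"xyz":[16,0,1.5],"turn":[0,-0.001,0.005],"grip":0.2},
    {"xyz":[23,0,1.5],"turn":[0,-0.001,0.005],"grip":0.2},
    {"xyz":[28,0,1.5],"turn":[0,-0.001,0.005],"grip":0.2},
    {"xyz":[31,0,1.5],"turn":[0,-0.001,0.005],"grip":0.2},
    {"xyz":[31,0,1.5],"turn":[0,-0.001,0.005],"grip":0.2}
  ]
}}

```text
clock: 34.32
tcp_pos: [0.5311, -0.012, 0.0138]
orientation: [-0.0, 1.0, -0.03, 0.0]
wrist_force: [-0.4, 0.3, -2.3]
finger_gap: 0.031
grip_force: 55.2
```

{"method": "apply_moves", "body": {
  "rows": [
    {"xyz":[1,0,0],"turn":[0,0,0],"grip":0.2},
    {"xyz":[2,0,0],"turn":[0,0,0],"grip":0.2},
    {"xyz":[3,0,0],"turn":[0,0,0],"grip":0.2},
    {"xyz":[4,0,0],"turn":[0,0,0],"grip":0.2},
    {"xyz":[4,0,0],"turn":[0,0,0],"grip":0.2}
  ]
}}

```text
clock: 34.73
tcp_pos: [0.5334, -0.012, 0.0135]
orientation: [-0.0, 1.0, -0.03, -0.001]
wrist_force: [-1.3, 1.1, -2.0]
finger_gap: 0.0307
grip_force: 55.3
```

{"method": "apply_moves", "body": {
  "rows": [
    {"xyz":[1,0,0],"turn":[0,0,0],"grip":0.2},
    {"xyz":[2,0,0],"turn":[0,0,0],"grip":0.2},
    {"xyz":[3,0,0],"turn":[0,0,0],"grip":0.2},
    {"xyz":[3,0,0],"turn":[0,0,0],"grip":0.2}
  ]
}}

```text
clock: 35.07
tcp_pos: [0.5363, -0.0122, 0.0134]
orientation: [-0.0, 1.0, -0.03, -0.001]
wrist_force: [-3.8, 0.4, -0.4]
finger_gap: 0.0309
grip_force: 55.4
```

{"method": "apply_moves", "body": {
  "rows": [
    {"xyz":[1,0,0],"turn":[0,0,0],"grip":0.2},
    {"xyz":[2,0,0],"turn":[0,0,0],"grip":0.2},
    {"xyz":[3,0,0],"turn":[0,0,0],"grip":0.2},
    {"xyz":[3,0,0],"turn":[0,0,0],"grip":0.2}
  ]
}}

```text
clock: 35.4
tcp_pos: [0.5399, -0.0124, 0.0135]
orientation: [-0.0, 1.0, -0.03, -0.0]
wrist_force: [-4.2, 0.2, -1.8]
finger_gap: 0.0311
grip_force: 55.3
```

{"method": "apply_moves", "body": {
  "rows": [
    {"xyz":[1,0,0],"turn":[0,0,0],"grip":0.2},
    {"xyz":[2,0,0],"turn":[0,0,0],"grip":0.2},
    {"xyz":[3,0,0],"turn":[0,0,0],"grip":0.2},
    {"xyz":[3,0,0],"turn":[0,0,0],"grip":0.2}
  ]
}}

```text
clock: 35.73
tcp_pos: [0.54, -0.0124, 0.0133]
orientation: [-0.0, 1.0, -0.031, -0.003]
wrist_force: [-11.2, 0.8, 6.0]
finger_gap: 0.0311
grip_force: 56.2
```

Home (540.0, 11.2 N). Back off and turn by −π.

{"method": "apply_moves", "body": {
  "rows": [
    {"xyz":[-15,0,0],"turn":[0,0,0],"grip":0.2},
    {"xyz":[-30,0,-5],"turn":[0,0,0],"grip":0.2},
    {"xyz":[-42,0,-15],"turn":[0,0,0],"grip":0.2},
    {"xyz":[-42,0,-15],"turn":[0,0,-0.12],"grip":0.2},
    {"xyz":[-42,0,-15],"turn":[0,0,-0.24],"grip":0.2},
    {"xyz":[-42,0,-15],"turn":[0,0,-0.36],"grip":0.2},
    {"xyz":[-42,0,-15],"turn":[0,0,-0.48],"grip":0.2},
    {"xyz":[-42,0,-15],"turn":[0,0,-0.6],"grip":0.2},
    {"xyz":[-42,0,-15],"turn":[0,0,-0.72],"grip":0.2},
    {"xyz":[-42,0,-15],"turn":[0,0,-0.84],"grip":0.2},
    {"xyz":[-42,0,-15],"turn":[0,0,-0.96],"grip":0.2},
    {"xyz":[-42,0,-15],"turn":[0,0,-1.08],"grip":0.2}
  ]
}}

```text
clock: 36.73
tcp_pos: [0.5033, -0.0104, 0.0294]
orientation: [0.001, 0.872, 0.49, 0.002]
wrist_force: [0.2, 0.3, -2.0]
finger_gap: 0.031
grip_force: 55.1
```

{"method": "apply_moves", "body": {
  "rows": [
    {"xyz":[0,0,0],"turn":[0,0,-1.9],"grip":0.2},
    {"xyz":[0,0,0],"turn":[0,0,-1.9],"grip":0.2},
    {"xyz":[0,0,0],"turn":[0,0,-1.9],"grip":0.2},
    {"xyz":[0,0,0],"turn":[0,0,-1.9],"grip":0.2},
    {"xyz":[0,0,0],"turn":[0,0,-1.9],"grip":0.2},
    {"xyz":[0,0,0],"turn":[0,0,-1.9],"grip":0.2},
    {"xyz":[0,0,0],"turn":[0,0,-1.9],"grip":0.2},
    {"xyz":[0,0,0],"turn":[0,0,-1.9],"grip":0.2},
    {"xyz":[0,0,0],"turn":[0,0,-1.9],"grip":0.2},
    {"xyz":[0,0,0],"turn":[0,0,-1.9],"grip":0.2},
    {"xyz":[0,0,0],"turn":[0,0,-1.9],"grip":0.2},
    {"xyz":[0,0,0],"turn":[0,0,-1.9],"grip":0.2}
  ]
}}

```text
clock: 37.73
tcp_pos: [0.5033, -0.0104, 0.0294]
orientation: [0.002, 0.303, 0.953, 0.0]
wrist_force: [0.9, 0.3, -1.6]
finger_gap: 0.0313
grip_force: 55.1
```

```bash
python3 -c "
from h import *
mv((*fx(-72),14,176.5))"
```

```text
now [503.3 -10.4  29.4] th 144.7 q6 0.44 gap 31.3 F [ 0.9  0.3 -1.6] t 37.7333
(np.float64(499.1342945136256), np.float64(-10.104505153490305), 14, 176.5) xyz [ 3.6 -2.2 15.3] turn [ 0.001  0.004 -0.555]
```

{"method": "apply_moves", "body": {
  "rows": [
    {"xyz":[4,-2,0],"turn":[0,0,-0.12],"grip":0.2},
    {"xyz":[4,-2,0],"turn":[0,0,-0.24],"grip":0.2},
    {"xyz":[4,-2,0],"turn":[0,0,-0.36],"grip":0.2},
    {"xyz":[4,-2,5],"turn":[0,0,-0.48],"grip":0.2},
    {"xyz":[4,-2,11],"turn":[0,0,-0.555],"grip":0.2},
    {"xyz":[4,-2,15],"turn":[0.001,0.004,-0.555],"grip":0.2},
    {"xyz":[4,-2,15],"turn":[0.001,0.004,-0.555],"grip":0.2},
    {"xyz":[4,-2,15],"turn":[0.001,0.004,-0.555],"grip":0.2}
  ]
}}

```text
clock: 38.4
tcp_pos: [0.4974, -0.0095, 0.0138]
orientation: [-0.002, 0.035, 0.999, 0.0]
wrist_force: [0.1, 0.1, -1.5]
finger_gap: 0.0309
grip_force: 55.1
```

```bash
python3 -c "
from h import *
mv((*fx(-41),14,176.5))"
```

```text
now [497.4  -9.5  13.8] th 176.0 q6 -0.11 gap 30.9 F [ 0.1  0.1 -1.5] t 38.4
(np.float64(530.0764732647035), np.float64(-11.997009879070868), 14, 176.5) xyz [-32.8  -0.2  -0.3] turn [ 0.    -0.003 -0.008]
```

{"method": "apply_moves", "body": {
  "rows": [
    {"xyz":[-8,0,0],"turn":[0,-0.002,-0.008],"grip":0.2},
    {"xyz":[-16,0,0],"turn":[0,-0.002,-0.008],"grip":0.2},
    {"xyz":[-24,0,0],"turn":[0,-0.002,-0.008],"grip":0.2},
    {"xyz":[-30,0,0],"turn":[0,-0.002,-0.008],"grip":0.2},
    {"xyz":[-33,0,0],"turn":[0,-0.002,-0.008],"grip":0.2},
    {"xyz":[-33,0,0],"turn":[0,-0.002,-0.008],"grip":0.2}
  ]
}}

```text
clock: 38.9
tcp_pos: [0.5308, -0.0118, 0.0136]
orientation: [-0.001, 0.03, 1.0, 0.0]
wrist_force: [-0.2, 0.0, -0.9]
finger_gap: 0.0311
grip_force: 55.1
```

{"method": "apply_moves", "body": {
  "rows": [
    {"xyz":[-1,0,0],"turn":[0,0,0],"grip":0.2},
    {"xyz":[-2,0,0],"turn":[0,0,0],"grip":0.2},
    {"xyz":[-3,0,0],"turn":[0,0,0],"grip":0.2},
    {"xyz":[-4,0,0],"turn":[0,0,0],"grip":0.2},
    {"xyz":[-4,0,0],"turn":[0,0,0],"grip":0.2}
  ]
}}

```text
clock: 39.32
tcp_pos: [0.533, -0.0118, 0.0134]
orientation: [-0.002, 0.03, 1.0, 0.0]
wrist_force: [-0.9, -0.3, -1.0]
finger_gap: 0.0312
grip_force: 55.2
```

{"method": "apply_moves", "body": {
  "rows": [
    {"xyz":[-1,0,0],"turn":[0,0,0],"grip":0.2},
    {"xyz":[-2,0,0],"turn":[0,0,0],"grip":0.2},
    {"xyz":[-3,0,0],"turn":[0,0,0],"grip":0.2},
    {"xyz":[-3,0,0],"turn":[0,0,0],"grip":0.2}
  ]
}}

```text
clock: 39.65
tcp_pos: [0.5359, -0.0119, 0.0133]
orientation: [-0.002, 0.03, 1.0, 0.0]
wrist_force: [-4.2, -0.1, -0.2]
finger_gap: 0.0311
grip_force: 55.3
```

{"method": "apply_moves", "body": {
  "rows": [
    {"xyz":[-1,0,0],"turn":[0,0,0],"grip":0.2},
    {"xyz":[-2,0,0],"turn":[0,0,0],"grip":0.2},
    {"xyz":[-3,0,0],"turn":[0,0,0],"grip":0.2},
    {"xyz":[-3,0,0],"turn":[0,0,0],"grip":0.2}
  ]
}}

```text
clock: 39.98
tcp_pos: [0.5395, -0.0122, 0.0133]
orientation: [-0.001, 0.03, 1.0, 0.0]
wrist_force: [-3.4, 0.0, -0.2]
finger_gap: 0.0311
grip_force: 55.3
```

{"method": "apply_moves", "body": {
  "rows": [
    {"xyz":[-1,0,0],"turn":[0,0,0],"grip":0.2},
    {"xyz":[-2,0,0],"turn":[0,0,0],"grip":0.2},
    {"xyz":[-3,0,0],"turn":[0,0,0],"grip":0.2},
    {"xyz":[-3,0,0],"turn":[0,0,0],"grip":0.2}
  ]
}}

```text
clock: 40.32
tcp_pos: [0.5396, -0.0121, 0.0132]
orientation: [-0.004, 0.03, 1.0, 0.0]
wrist_force: [-10.5, 0.1, 5.6]
finger_gap: 0.0313
grip_force: 56.1
```

Home (10.5 N). Carry to the orange tray.

{"method": "apply_moves", "body": {
  "rows": [
    {"xyz":[15,0,0],"turn":[0,0,0],"grip":0.2},
    {"xyz":[32,0,-15],"turn":[0,0,0],"grip":0.2},
    {"xyz":[55,10,-45],"turn":[0,0,0.12],"grip":0.2},
    {"xyz":[75,35,-75],"turn":[0,0,0.24],"grip":0.2},
    {"xyz":[90,70,-90],"turn":[0,0,0.36],"grip":0.2},
    {"xyz":[105,105,-90],"turn":[0,0,0.48],"grip":0.2},
    {"xyz":[120,140,-90],"turn":[0,0,0.6],"grip":0.2},
    {"xyz":[130,175,-90],"turn":[0,0,0.72],"grip":0.2},
    {"xyz":[138,210,-90],"turn":[0,0,0.84],"grip":0.2},
    {"xyz":[145,245,-90],"turn":[0,0,0.96],"grip":0.2},
    {"xyz":[150,280,-90],"turn":[0,0,1.08],"grip":0.2},
    {"xyz":[150,310,-90],"turn":[0,0,1.2],"grip":0.2}
  ]
}}

```text
clock: 41.32
tcp_pos: [0.4119, 0.3062, 0.1049]
orientation: [-0.0, 0.555, 0.832, 0.001]
wrist_force: [0.4, -0.8, -0.8]
finger_gap: 0.0312
grip_force: 55.2
```

```bash
python3 -c "
from h import *
mv((410,320,70,98))"
```

```text
now [411.9 306.2 104.9] th 112.6 q6 1.66 gap 31.2 F [ 0.4 -0.8 -0.8] t 41.3167
(410, 320, 70, 98) xyz [13.4  3.5 34.9] turn [ 0.001 -0.002  0.254]
```

{"method": "apply_moves", "body": {
  "rows": [
    {"xyz":[6,2,0],"turn":[0,0,0.12],"grip":0.2},
    {"xyz":[8,3,10],"turn":[0,0,0.24],"grip":0.2},
    {"xyz":[8,3,30],"turn":[0,0,0.254],"grip":0.2},
    {"xyz":[8,3,45],"turn":[0,0,0.254],"grip":0.2},
    {"xyz":[8,3,45],"turn":[0,0,0.254],"grip":0.2},
    {"xyz":[8,3,45],"turn":[0,0,0.254],"grip":0.2},
    {"xyz":[8,3,45],"turn":[0,0,0.254],"grip":0.2}
  ]
}}

```text
clock: 41.9
tcp_pos: [0.4122, 0.3127, 0.06]
orientation: [-0.001, 0.654, 0.756, 0.0]
wrist_force: [0.9, 0.1, -1.4]
finger_gap: 0.031
grip_force: 55.2
```

```bash
python3 -c "
from h import *
mv((410,320,15,98))"
```

```text
now [412.2 312.7  60. ] th 98.3 q6 1.92 gap 31.0 F [ 0.9  0.1 -1.4] t 41.9
(410, 320, 15, 98) xyz [ 7.5 -1.1 45. ] turn [-0.    -0.002  0.005]
```

{"method": "apply_moves", "body": {
  "rows": [
    {"xyz":[7,-1,10],"turn":[0,0,0],"grip":0.2},
    {"xyz":[7,-1,28],"turn":[0,0,0],"grip":0.2},
    {"xyz":[7,-1,40],"turn":[0,0,0],"grip":0.2},
    {"xyz":[7,-1,44],"turn":[0,0,0],"grip":0.2},
    {"xyz":[7,-1,45],"turn":[0,0,0],"grip":0.2},
    {"xyz":[7,-1,45],"turn":[0,0,0],"grip":0.2}
  ]
}}

```text
clock: 42.4
tcp_pos: [0.4091, 0.3192, 0.0142]
orientation: [-0.001, 0.654, 0.756, -0.0]
wrist_force: [0.1, 1.2, -1.9]
finger_gap: 0.0308
grip_force: 55.2
```

{"method": "apply_moves", "body": {
  "rows": [
    {"xyz":[0,0,1],"turn":[0,0,0],"grip":0.2},
    {"xyz":[0,0,2],"turn":[0,0,0],"grip":0.2},
    {"xyz":[0,0,2],"turn":[0,0,0],"grip":0.2}
  ]
}}

```text
clock: 42.65
tcp_pos: [0.4093, 0.3191, 0.0125]
orientation: [-0.001, 0.654, 0.756, -0.0]
wrist_force: [0.1, 0.1, -0.8]
finger_gap: 0.0312
grip_force: 55.2
```

{"method": "apply_moves", "body": {
  "rows": [
    {"xyz":[0,0,1],"turn":[0,0,0],"grip":0.2},
    {"xyz":[0,0,1],"turn":[0,0,0],"grip":0.2}
  ]
}}

```text
clock: 42.82
tcp_pos: [0.4093, 0.3192, 0.0121]
orientation: [-0.001, 0.654, 0.756, 0.0]
wrist_force: [-1.5, -1.2, 5.2]
finger_gap: 0.0308
grip_force: 56.0
```

Contact with the tray floor. Release, lift and step aside to check everything.

{"method": "apply_moves", "body": {
  "rows": [
    {"xyz":[0,0,0],"turn":[0,0,0],"grip":0.5},
    {"xyz":[0,0,0],"turn":[0,0,0],"grip":0.55},
    {"xyz":[0,0,0],"turn":[0,0,0],"grip":0.55},
    {"xyz":[0,0,-10],"turn":[0,0,0],"grip":0.55},
    {"xyz":[0,0,-40],"turn":[0,0,0],"grip":0.55},
    {"xyz":[0,0,-80],"turn":[0,0,0],"grip":0.6},
    {"xyz":[0,0,-120],"turn":[0,0,0],"grip":0.6},
    {"xyz":[-40,0,-150],"turn":[0,0,0],"grip":0.6},
    {"xyz":[-80,0,-170],"turn":[0,0,0],"grip":0.6},
    {"xyz":[-120,0,-180],"turn":[0,0,0],"grip":0.6},
    {"xyz":[-150,0,-180],"turn":[0,0,0],"grip":0.6},
    {"xyz":[-150,0,-180],"turn":[0,0,0],"grip":0.6}
  ]
}}

```text
clock: 43.82
tcp_pos: [0.4328, 0.1651, 0.1932]
orientation: [0.001, 0.657, 0.754, -0.0]
wrist_force: [0.4, 0.3, -0.1]
finger_gap: 0.0509
grip_force: 0.0
```

```bash
python3 -c "
from h import *
mv((410,320,70,98)); scan()
d=cam('top');P=cloud(d)*1000;bx=(abs(P[...,0]-560)<45)&(abs(P[...,1]+160)<60)&(P[...,2]>80);print('lever',P[bx].mean(0))
a=d['color']
o=np.zeros((600,800,3),np.uint8)
o[:300,:400]=cv2.resize(a[175:250,85:185],(400,300),interpolation=cv2.INTER_CUBIC)
o[:300,400:]=cv2.resize(a[145:220,295:395],(400,300),interpolation=cv2.INTER_CUBIC)
s=cam('side')['color'];o[300:,:400]=cv2.resize(s[240:315,120:220],(400,300),interpolation=cv2.INTER_CUBIC)
o[300:,400:]=cv2.resize(s[145:220,260:360],(400,300),interpolation=cv2.INTER_CUBIC)
cv2.imwrite('pics/end.png',o)"
```

```text
now [432.8 165.1 193.2] th 97.9 q6 1.62 gap 50.9 F [ 0.4  0.3 -0.1] t 43.8167
(410, 320, 70, 98) xyz [156.7  -1.4 123. ] turn [ 0.001  0.002 -0.001]
top
   [235.4 155.9] 379 [589.8 -15.2] [109.5  59.6] 89.6 [30.5 40.5 45.1]
   [283.3 167. ] 252 [ 560.2 -163.4] [70.7 51.8] 86.5 [34.7 42.7 45.6]
   [338.3 169.5] 254 [ 554.7 -337.3] [41.1 65.7] 4.8 [32.1 37.6 41.7]
   [337.4 196.3] 249 [ 470.  -334.5] [39.9 64.1] 5.6 [31.6 37.7 42.7]
side
   [301.8 171.6] 135 [ 551.3 -337.8] [50.7 80.2] 13.8 [28.9 36.7 42.6]
   [313.8 184.6] 148 [ 469.4 -334.7] [47.1 66.4] 0.8 [30.1 36.7 42.7]
   [216.8 201.8] 98 [595.2  17.7] [40.5 61.8] 67.7 [28.3 39.  44.6]
   [162.8 273.8] 193 [407.5 318.3] [37.2 65.1] 7.7 [28.9 36.2 42.1]
lever [ 559.42397991 -163.02959715   99.14367784]
```

View pics/end.png

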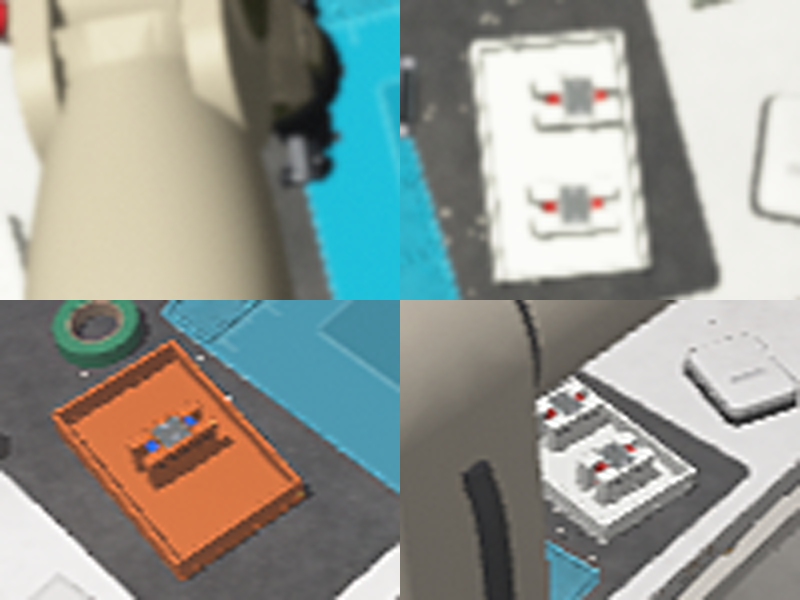

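The housings lie flat in their trays: white at (577,97) and (575,205), orange at (172,430). All the locks sit tight against the lids, and the lever is upright. Handing in.

```bash
python3 -c "
from workcell import ticket
print(ticket.hand_in())"
```

```text
the job is handed in; nothing more can be done
None
```

I handed the job in at about 44 s: the jog toggle was set to off first, all six locks on the three housings were pushed home against the bar, and the two white and one orange housings lie flat in their trays; the hand-in returned no verdict.

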